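# Index the painting turntable by clicks

## Robot

A 6-joint arm with a two-finger parallel gripper is mounted at the origin on the work surface. World frame = base frame: x ahead of the robot, y to its left, z up, the work surface at z = 0. Lengths are in m, angles in degrees, forces in N, time in s.
With the tool pointing down it reaches from about 0.275 to 0.725 m from the base axis. Payload 5.6 kg.
Tool frame: the origin (TCP) lies on the centre line of the jaws, within the pads' length; the fingertips stand 22 mm ahead of it and the grasp point (between the pads) lies 3 mm ahead of it (env.tip_reach is the distance from the TCP to the fingertips, in m); z points along the fingers, y is the direction in which the jaws open and shut (so a half turn about z gives the same grasp; the last joint's range is limited). The gripper opens to 85 mm and grips with 20 to 120 N. Pads are 22 mm wide; open, the fingers measure 114 mm over their backs; the gripper's body (76 mm by 85 mm) begins 54 mm behind the grasp point. The pads swing forward as they close: fully open they stand 13 mm farther back than shut.
Start: joints at [88.9, 14.616, 6.199, 0, -81.583, -16.306], TCP at [0.165, 0.525, 0.221] pointing down, gripper open.
Joint ranges: [-168.99, 168.99], [-69.2, 112.95], [-62.41, 85.93], [-164.36, 98.24], [-168.68, -3.75], [-174.98, 174.98]. Speed limits (degrees/s): [147.25, 147.25, 180, 180, 180, 180].

## Interface

Orientations are given as [roll, pitch, yaw] about the fixed x, y, z axes, in that order (R = Rz(yaw) Ry(pitch) Rx(roll)).
In Python, from station import monitor, grab_frame, ticket, env gives the robot as it stands.
- The arm moves only by the tool jog_arm, never from a script. Its argument "moves" is one flat list of numbers, 4 for each row, row after row: the shift along the tool's x, y, z in m, then the turn about the tool's z in degrees. In form: [x, y, z, yaw, x, y, z, yaw, ...]. A call has 1 to 10 rows; each row is the pose to reach, as a shift and turn from the pose measured when the call began, along the tool's axes at that moment; what a row does not reach only later rows make up. A row lasts 1/12 s, in which the tool goes at most 41.7 mm and 7.16 degrees, less where a joint would pass 70% of its speed; a pose out of reach is approached as far as the arm can. A call with a gripper value outside its range is refused whole. "fingers" is the finger opening in m, from 0 to 0.0854, set as the call begins (left out, the last holds). The fingers move at their own pace and stop on an object; the grip force is fixed at half the most. Time passes only in rows, so rows that repeat a pose let the fingers close. It gives the time, the measured TCP pose, the force and the opening at its end, in the units of the state.
- monitor.observe(): the state, without advancing time (a new reading comes with each control period).
- grab_frame(name): name is "side" or "top"; returns a dict with "image" (400x640x3 uint8, red, green, blue), "K" (3x3 intrinsics, pixels), "R" (3x3) and "t" (3): a world point X has camera coordinates R X + t. Camera axes: x right, y down, z forward; pixel columns grow to the right and rows downward; lengths in m; the calibration is good to about 2 mm. A picture is of the moment at which its call begins. There is no depth.
- ticket.close_job(): hands the job in, once; it reports no verdict.
The state is a dict: "clock": time; "joint_positions": joint angles; "qvel": joint speeds; "joint_torque": joint torques, N m; "tcp_pos": TCP position; "tcp_rot": TCP orientation; "contact_force": force on the tool from outside, world axes, zero at the start; "moment": the same for the moment, N m; "opening": finger opening in m.
Only numpy, scipy, OpenCV 4.12 (cv2) and the standard library are available. Lean on these libraries where they do the work, as an engineer would, in place of code of your own. Each camera call takes 0.05 s, during which the arm holds its last target.

## Task

Stand the closed jar of peach paint, which is in the way of the turntable's crank, upright in the middle of the cork mat and let go of it. Then push the crank gently anticlockwise (seen from above) all the way back to its stop, and from there push it clockwise four clicks, leaving it resting in the fourth click. Keep the jar upright throughout, and leave the brush mug, yellow tin and tape roll where they are.

Things in the scene. Friction and masses are not known exactly. Their poses are not given: they have to be found in the camera images.
- turntable: fixed round grey housing of the indexing turntable, 124 mm diameter (foot 140 mm), 34 mm high; origin on the table under the turning axis, z up. The crank works in the half turn on this frame's -x side, nearer the robot: at the stop it points along this frame's -y, at mid range along -x, at the other end along +y. Each click has a tick on the foot, yellow for the stop position, white for the others
- rest (a point): top of the turntable's fixed brush rest, an obstacle: a steel post 12 mm thick, 150 mm high, 125 mm from the turning axis along the housing's +x, with a level bar 10 mm thick at this height that reaches back towards the axis, ending 61 mm from it
- axis (a point): point on the turntable's turning axis, at the level of the drum's head, 88 mm above the table. The turning part is an aluminium disc 132 mm diameter (37 to 47 mm above the table) carrying a black drum 113 mm diameter (125 mm over the lugs) with a white head, and the crank
- peg (a point): the crank's upright peach-coloured round peg, 16 mm diameter, from 47 to 100 mm above the table; this point is on the peg's centre line 75 mm above the table, 90 mm from the turning axis. It stands on the end of a steel crank arm 16 mm wide, 37 to 47 mm above the table, which ends 102 mm from the axis
- crank (a joint): angle of the wheel with crank and drum, rad: 0 = first position, at the stop; grows clockwise seen from above; one click is 0.524 rad (30 degrees), clicks 0 to 6, hard stops 0.06 rad beyond either end. A spring detent resists most at the peg (about 5 to 10 N) on leaving a click, fades to nothing half-way, and there the wheel snaps on into the next click ahead of what pushes it
- jar_center (a point): closed paint jar, off-white with a peach band and lid, 50 mm diameter, 75 mm high, about 0.2 kg, standing on the table within the crank's sweep, close to the turntable; this point is at its centre, 37.5 mm above its underside; z along its axis
- mat: square cork mat, 110 x 110 mm, 1 mm thick and flush enough to slide over, origin at the centre of its underside on the table; a dark spot 56 mm across marks the middle
- mug_center (a point): white mug with three brushes standing in it (bystander), 72 mm diameter, 95 mm high, brushes reach 206 mm above the table; point at the mug's centre, 47.5 mm above the table
- tin_center (a point): yellow paint tin (bystander), 60 mm diameter, 87 mm high; point at its centre, 42.5 mm above the table
- tape_center (a point): roll of blue masking tape lying flat (bystander), 90 mm outside, 64 mm inside diameter, 30 mm high; point at its centre
There are look-alikes about, which are no part of the job. What is shaped like the part that bears jar_center but purple or turquoise is not meant.

How it is judged:
By the outcome, as a careful person would: the job done as asked, in the order asked, and still so for the second after the job is handed in, with the robot touching nothing.
It also fails if it takes over 72 s, if anything falls off the work surface, if the arm or the gripper's body presses on something with over 40 N, if the wrist force passes 120 N, or if a joint passes its speed limit or range.

## Working session

There is one attempt and no reset: what is moved stays moved. The work goes in short steps, Python scripts to look and compute and a tool call to move; the robot and the scene stay as the last step left them, time stands still between calls to the robot, and variables do not carry over. Pictures are saved under pics/ and viewed, and the job is handed in when it is done.

Besides the shell and the picture viewer there is one more tool, called after "Call:" as name(argument=value, ...) on one line, values as JSON. jog_arm: Moves the arm, as the interface text tells. Its arguments: {"type":"object","properties":{"moves":{"type":"array","items":{"type":"number"}},"fingers":{"type":"number"}},"required":["moves"]}

```bash
mkdir -p pics; ls
python3 - <<'E'
from station import monitor, grab_frame, ticket, env
import cv2,json
s=monitor.observe();print(s)
for n in("side","top"):
    f=grab_frame(n);cv2.imwrite(f"pics/{n}0.png",f["image"][:,:,::-1]);print(n,f["K"].tolist(),f["R"].tolist(),f["t"].tolist())
E
```

```text
pics
{'clock': 0.0, 'joint_positions': array([ 8.89016420e+01,  1.46513427e+01,  6.12972847e+00, -2.95389009e-02,
       -8.15816130e+01, -1.63078892e+01]), 'qvel': array([-0.06048067,  0.05399871, -0.06747646, -0.08107861, -0.10020816,
        0.06840349]), 'joint_torque': array([ 1.75266237e-04, -3.86630738e+01,  2.37933648e+01,  5.36499694e+00,
       -6.19017606e-03, -4.02218973e-06]), 'tcp_pos': array([0.16429106, 0.52434281, 0.21969873]), 'tcp_rot': array([ 1.79892722e+02, -9.48931308e-04, -1.74105971e+01]), 'contact_force': array([0.18110689, 0.03788216, 0.05617893]), 'moment': array([ 0.01153216,  0.00299653, -0.03572444]), 'opening': 0.08522320836548943}
side [[422.96362711098936, 0.0, 315.67614440394], [0.0, 422.96362711098936, 199.98487981097912], [0.0, 0.0, 1.0]] [[-0.9340866666026276, -0.3566920425851082, -0.015902390752807707], [-0.2320543027346231, 0.640335583795814, -0.7322029368332402], [0.27135382779231176, -0.6802507823452593, -0.680900854207955]] [0.5484358340710921, 0.21434166827992174, 0.9822388708431805]
top [[505.0758498510379, 0.0, 321.1705899905158], [0.0, 505.0758498510379, 205.02305409798754], [0.0, 0.0, 1.0]] [[0.01659854014388278, -0.9997871892067863, -0.012250092370512077], [-0.9967554754271261, -0.015580650129656475, -0.07896686360481349], [0.07875919420065125, 0.01352108130037698, -0.9968019711504049]] [-0.005021416163109283, 0.6110064984529341, 1.307981755591561]
```

View pics/side0.png

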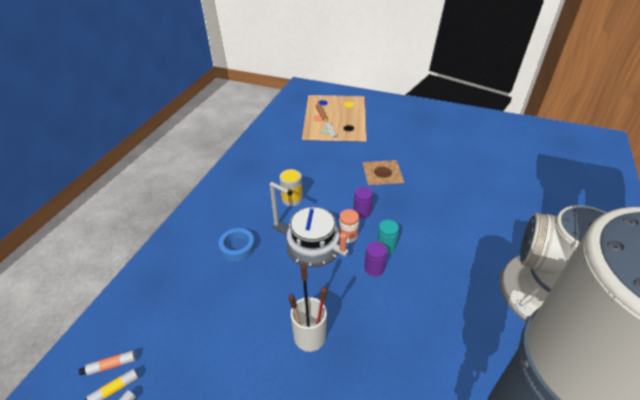

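View pics/top0.png

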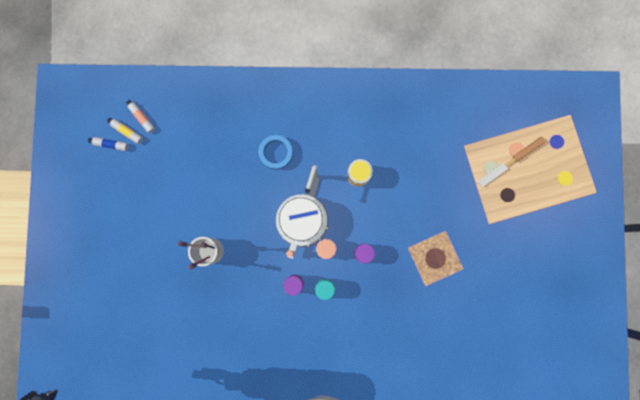

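Top view: the peach jar is at (326,249), the purple jars at (365,253) and (293,285), and the turquoise jar at (325,290). The peach peg is at (291,254), with a peach marker at (140,116) and a peach blob on the palette at (516,149). Mat is at (436,258), mug (205,251), tin (360,172), tape (275,152). I choose the jar at (326,249) in the top view, which is (348,222) in the side view, and check it with close crops.

```bash
cat > h.py <<'E'
import numpy as np,cv2
from station import monitor, grab_frame, ticket, env
def ray(f,u,v):
    d=f["R"].T@np.linalg.solve(f["K"],np.array([u,v,1.]));return -f["R"].T@f["t"],d
def plane(f,u,v,z):
    c,d=ray(f,u,v);return c+d*(z-c[2])/d[2]
def proj(f,X):
    p=f["K"]@(f["R"]@np.asarray(X,float)+f["t"]);return p[:2]/p[2]
def tri(fa,a,fb,b):
    c1,d1=ray(fa,*a);c2,d2=ray(fb,*b)
    s=np.linalg.lstsq(np.stack([d1,-d2],1),c2-c1,rcond=None)[0]
    p,q=c1+s[0]*d1,c2+s[1]*d2;return (p+q)/2,np.linalg.norm(p-q)
def blobs(f,lo,hi,roi=None,amin=15):
    h=cv2.cvtColor(f["image"],cv2.COLOR_RGB2HSV);m=cv2.inRange(h,lo,hi)
    if roi: k=np.zeros_like(m);x0,y0,x1,y1=roi;k[y0:y1,x0:x1]=255;m&=k
    n,l,s,c=cv2.connectedComponentsWithStats(m)
    return [(c[i].round(1).tolist(),s[i].tolist()) for i in range(1,n) if s[i,4]>=amin]
def crop(f,x0,y0,x1,y1,k,name):
    cv2.imwrite(name,cv2.resize(f["image"][y0:y1,x0:x1,::-1],None,fx=k,fy=k,interpolation=cv2.INTER_CUBIC))
E
python3 - <<'E'
from h import *
T=grab_frame("top");S=grab_frame("side")
crop(T,255,150,385,310,5/1.35,"pics/t1.png") if 0 else crop(T,255,155,385,305,4,"pics/t1.png")
crop(S,260,165,410,290,5,"pics/s1.png")
for n,f in(("T",T),("S",S)):
    for c,lo,hi in(("peach",(3,90,120),(14,190,255)),("purple",(135,80,50),(165,255,255)),("yellow",(22,150,120),(32,255,255)),("turq",(80,120,80),(95,255,255)),("cork",(8,60,80),(20,200,230)),("darkspot",(0,40,20),(20,255,100))):
        print(n,c,blobs(f,lo,hi))
E
```

```text
T peach [([140.0, 115.8], [135, 110, 12, 13, 64]), ([524.0, 148.5], [509, 137, 36, 25, 390]), ([327.2, 247.3], [318, 241, 17, 16, 110]), ([290.0, 253.0], [288, 252, 5, 3, 15])]
T purple [([364.0, 253.0], [355, 244, 19, 19, 280]), ([292.8, 284.9], [284, 276, 19, 19, 277])]
T yellow [([124.5, 130.1], [119, 126, 12, 10, 46]), ([360.5, 170.4], [352, 163, 17, 17, 140]), ([564.7, 177.9], [558, 172, 14, 13, 142])]
T turq [([324.4, 289.1], [315, 279, 20, 21, 318])]
T cork [([140.4, 116.8], [136, 111, 9, 12, 27]), ([531.3, 168.3], [465, 116, 131, 107, 7368]), ([16.0, 176.7], [0, 171, 30, 14, 326]), ([12.7, 194.9], [0, 191, 29, 9, 201]), ([435.2, 258.1], [409, 232, 53, 53, 1320]), ([14.2, 243.1], [0, 242, 26, 4, 64]), ([13.8, 257.7], [0, 256, 25, 5, 66])]
T darkspot []
S peach [([600.0, 70.2], [537, 0, 103, 177, 10460]), ([256.4, 78.7], [227, 69, 61, 20, 584]), ([319.1, 114.2], [312, 104, 15, 18, 142]), ([382.3, 172.3], [364, 161, 39, 23, 418]), ([348.7, 217.0], [340, 210, 18, 15, 218]), ([345.5, 237.6], [340, 229, 18, 22, 187]), ([109.1, 362.5], [99, 355, 22, 16, 204])]
S purple [([362.8, 201
[... 377 characters left out ...]
 67, 289, 196, 4330]), ([335.0, 118.4], [302, 96, 64, 45, 2332]), ([382.5, 172.2], [363, 161, 40, 23, 739]), ([350.1, 212.1], [344, 211, 13, 5, 18]), ([348.6, 221.3], [341, 215, 16, 11, 50]), ([345.9, 237.4], [340, 229, 16, 22, 144]), ([303.7, 270.8], [302, 264, 4, 16, 48]), ([322.9, 293.5], [321, 288, 5, 13, 44]), ([296.2, 314.6], [293, 307, 7, 17, 56]), ([110.2, 365.6], [100, 362, 20, 7, 25])]
S darkspot [([552.5, 54.9], [525, 0, 57, 116, 1655]), ([101.0, 166.9], [0, 67, 228, 195, 3664]), ([348.3, 127.9], [344, 126, 10, 5, 25]), ([383.3, 173.3], [377, 172, 13, 4, 43]), ([303.6, 271.4], [301, 263, 5, 18, 56]), ([322.6, 295.1], [320, 288, 7, 13, 46]), ([293.0, 302.3], [290, 296, 7, 12, 42])]
```

View pics/t1.png

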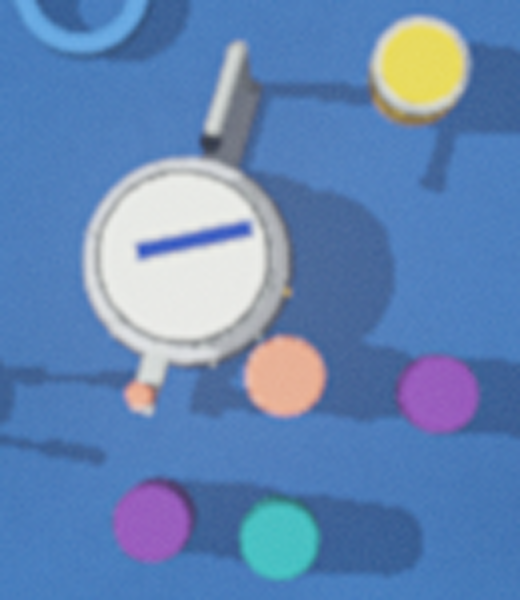

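View pics/s1.png

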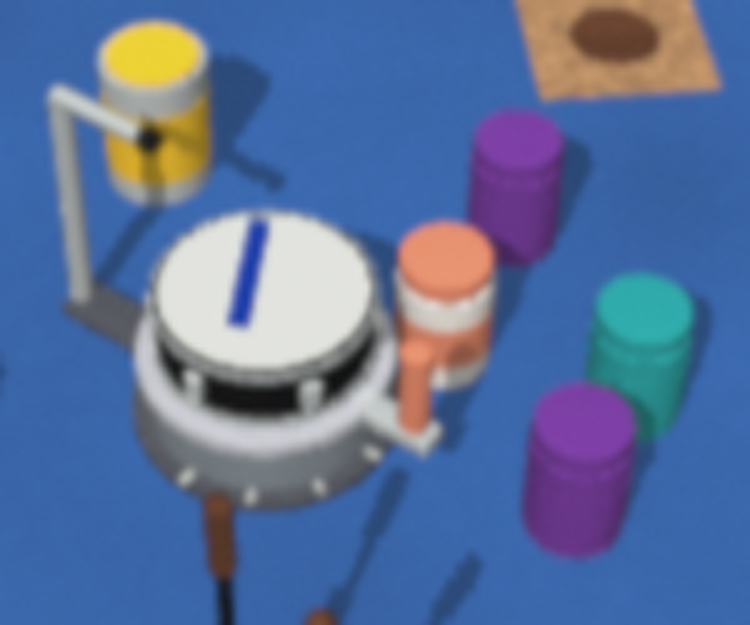

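Run:
```python
from h import *
T=grab_frame("top");S=grab_frame("side")
for n,lo,hi,roi,z in(("jar",(0,50,140),(18,255,255),(310,236,340,262),.075),("peg",(0,50,140),(18,255,255),(280,245,298,260),.1),("purpR",(135,60,50),(170,255,255),(345,235,385,270),.075),("purpL",(135,60,50),(170,255,255),(275,265,308,300),.075),("turq",(75,90,60),(95,255,255),(310,270,340,305),.075),("head",(0,0,150),(179,45,255),(280,199,322,239),.088),("mat",(5,50,20),(22,255,255),(400,225,470,290),.001),("tinY",(20,120,120),(34,255,255),(345,155,375,190),.087)):
    h=cv2.cvtColor(T["image"],cv2.COLOR_RGB2HSV);m=np.zeros(h.shape[:2],np.uint8);x0,y0,x1,y1=roi
    m[y0:y1,x0:x1]=cv2.inRange(h,lo,hi)[y0:y1,x0:x1]
    cs=max(cv2.findContours(m,cv2.RETR_EXTERNAL,cv2.CHAIN_APPROX_NONE)[0],key=cv2.contourArea)
    c,r=cv2.minEnclosingCircle(cs);p=plane(T,*c,z);M=cv2.moments(cs)
    rr=cv2.minAreaRect(cs)
    q=plane(T,M['m10']/M['m00'],M['m01']/M['m00'],z)
    s=505/(1.308-z); print(n,np.round(c,1),"enc",p.round(4),"r mm",round((r+.5)/s*1000,1),"cent",q.round(4),"areaRect",np.round(rr[0],1),rr[1],rr[2])
    if n=="mat": print("mat rect c",plane(T,*rr[0],z),[plane(T,*b,z)[:2].round(4).tolist() for b in cv2.boxPoints(rr)])
print("post top",plane(T,314.5,166.3,.15),"bar end",plane(T,307.5,190.8,.15),"yellow tick",plane(T,327,228.2,.01))
# side-check
jt,e=tri(T,(326.2,249),S,(349,217.5));print("jar lid tri",jt,e)
print("peg tri",tri(T,(289.5,253.2),S,(343.7,235.2)))
print("mat spot side",plane(S,383,172.3,.001))
h=cv2.cvtColor(T["image"],cv2.COLOR_RGB2HSV);print(T["image"][250:266:2,430:442:3].tolist()[3])
```

```text
jar [325.8 248.5] enc [ 0.4973 -0.0093  0.075 ] r mm 24.5 cent [ 0.4972 -0.0094  0.075 ] areaRect [326. 248.] (18.0, 18.0) 0.0
peg [290. 253.] enc [0.4849 0.0788 0.1   ] r mm 8.8 cent [0.4845 0.0795 0.1   ] areaRect [290.  253.5] (5.0, 6.0) 90.0
purpR [363.9 252.8] enc [ 0.4881 -0.1053  0.075 ] r mm 24.8 cent [ 0.4875 -0.1056  0.075 ] areaRect [364. 253.] (18.0, 18.0) 90.0
purpL [292.8 284.9] enc [0.4051 0.0719 0.075 ] r mm 24.3 cent [0.405  0.0719 0.075 ] areaRect [293. 285.] (18.0, 18.0) 90.0
turq [324.3 288.9] enc [ 0.3964 -0.0072  0.075 ] r mm 26.1 cent [ 0.3962 -0.0073  0.075 ] areaRect [324.5 289. ] (19.091880798339844, 19.091880798339844) 45.0
head [301.  219.8] enc [0.5681 0.0539 0.088 ] r mm 63.1 cent [0.5706 0.0549 0.088 ] areaRect [300.5 218.5] (39.0, 41.0) 90.0
mat [435. 258.] enc [ 0.4765 -0.2993  0.001 ] r mm 73.4 cent [ 0.4766 -0.2995  0.001 ] areaRect [435.1 257.9] (40.800968170166016, 40.46992492675781) 65.55604553222656
mat rect c [ 0.4767756  -0.29954443  0.001     ] [[0.5026, -0.2283], [0.5487, -0.3261], [0.4511, -0.3704], [0.4055, -0.2732]]
tinY [360. 171.] enc [ 0.6937 -0.0926  0.087 ] r mm 24.1 cent [ 0.6948 -0.0926  0.087 ] areaRect [360.  170.5] (17.0, 18.0) 90.0
post top [0.6941206  0.02069249 0.15      ] bar end [0.63469763 0.03640559 0.15      ] yellow tick [ 0.5506361  -0.01148657  0.01      ]
jar lid tri [ 0.49732155 -0.00998328  0.06524814] 0.002721177451728451
peg tri (array([0.48437401, 0.08029808, 0.09649537]), np.float64(5.880805524095548e-06))
mat spot side [ 0.47629896 -0.29504258  0.001     ]
[[120, 86, 85], [122, 89, 86], [130, 90, 85], [131, 92, 88]]
```

```bash
cat >> h.py <<'E'
from scipy.spatial.transform import Rotation as Ro
def go(x,y,z,yaw):
    s=monitor.observe();R=Ro.from_euler('xyz',s["tcp_rot"],degrees=True).as_matrix()
    d=R.T@(np.array([x,y,z])-s["tcp_pos"])
    dy=(yaw-s["tcp_rot"][2]+180)%360-180
    print("t",round(s["clock"],2),"now",s["tcp_pos"].round(4),s["tcp_rot"].round(2),"shift",d.round(4),"turn",round(-dy,2),"F",s["contact_force"].round(1),"open",round(s["opening"],4),"j",s["joint_positions"].round(0))
E
python3 -c "
from h import *
go(.497,-.0095,.2,-138.7)
T=grab_frame('top');S=grab_frame('side')
print(plane(T,300.4,218.7,.088))
crop(T,160,220,250,280,8,'pics/mug.png')"
```

```text
t 0.3 now [0.1645 0.5247 0.2203] [179.96  -0.   -17.41] shift [0.4771 0.4102 0.0206] turn 121.29 F [0.6 0.3 0.7] open 0.0856 j [ 89.  15.   6.  -0. -82. -16.]
[0.57076429 0.05544743 0.088     ]
```

Call:
jog_arm(moves=[0.0265,0.0228,0,6.7,0.053,0.0456,0,13.4,0.0795,0.0684,0,20.1,0.106,0.0912,0,26.8,0.1325,0.114,0,33.5,0.159,0.1368,0,40.2,0.1855,0.1596,0,46.9,0.212,0.1824,0,53.6,0.2385,0.2052,0,60.3,0.265,0.228,0,67], fingers=0.0854)

```text
clock: 1.23
tcp_pos: [0.3496, 0.2264, 0.2209]
tcp_rot: [-180.0, 0.0, -84.7]
contact_force: [2.2, -0.2, 0.2]
opening: 0.0856
```

```bash
python3 -c "
from h import *
go(.497,-.0095,.17,-138.7)"
```

```text
t 1.23 now [0.3496 0.2264 0.2209] [-1.7997e+02  2.0000e-02 -8.4710e+01] shift [ 0.2485 -0.125   0.0508] turn 53.99 F [ 2.2 -0.2  0.2] open 0.0856 j [ 55.  -1. -12.   0. -79. -49.]
```

Call:
jog_arm(moves=[0.0311,-0.0156,0.004,6.8,0.0622,-0.0312,0.008,13.5,0.0933,-0.0468,0.012,20.3,0.1244,-0.0625,0.016,27,0.1555,-0.078,0.022,33.8,0.1866,-0.0936,0.028,40.5,0.2177,-0.1092,0.036,47.3,0.2485,-0.125,0.045,54,0.2485,-0.125,0.0508,54,0.2485,-0.125,0.0508,54])

```text
clock: 2.07
tcp_pos: [0.4965, -0.011, 0.1682]
tcp_rot: [179.9, -0.1, -138.9]
contact_force: [-0.7, -1.1, -0.1]
opening: 0.0853
```

```bash
python3 -c "
from h import *
go(.497,-.0095,.055,-138.7)
T=grab_frame('top');S=grab_frame('side')
crop(T,235,170,405,310,4,'pics/t2.png')
crop(S,260,165,410,285,5,'pics/s2.png')"
```

```text
t 2.07 now [ 0.4965 -0.011   0.1682] [ 1.7989e+02 -1.3000e-01 -1.3890e+02] shift [-0.0016  0.0006  0.1132] turn -0.2 F [-0.7 -1.1 -0.1] open 0.0853 j [ 17.  10.  -7.  -0. -73. -66.]
```

View pics/s2.png

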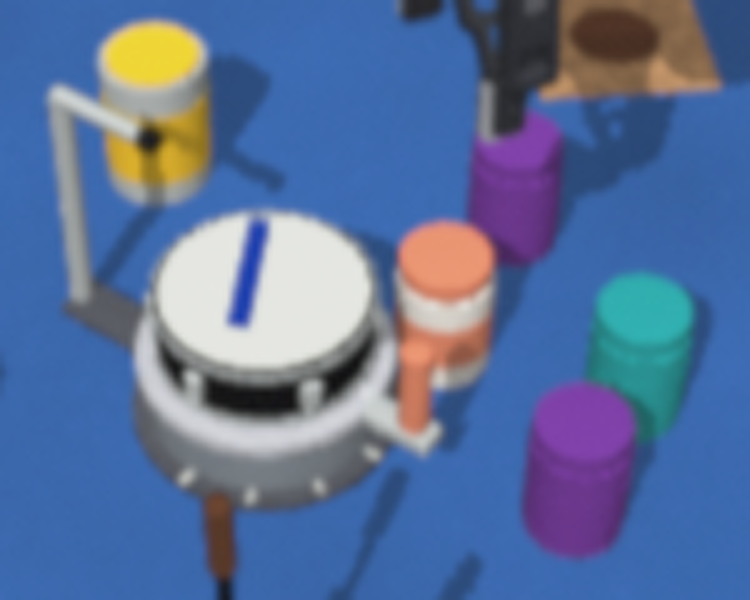

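View pics/t2.png

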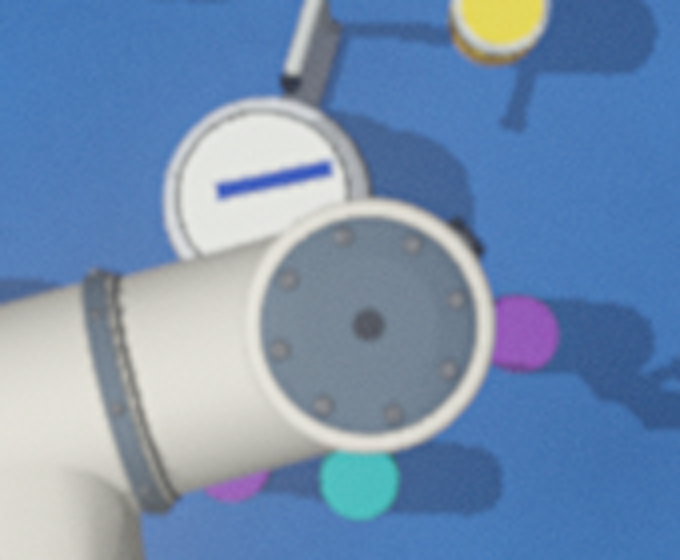

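Side view: the open gripper hovers over the peach jar, whose lid is at crop (445,255), clear of the peg and the purple jar. Going down.

Call:
jog_arm(moves=[-0.0016,0.0006,0.02,0,-0.0016,0.0006,0.04,0,-0.0016,0.0006,0.06,0,-0.0016,0.0006,0.075,0,-0.0016,0.0006,0.09,0,-0.0016,0.0006,0.1,0,-0.0016,0.0006,0.108,0,-0.0016,0.0006,0.113,0,-0.0016,0.0006,0.113,0])

```text
clock: 2.92
tcp_pos: [0.4972, -0.0072, 0.0567]
tcp_rot: [180.0, -0.0, -138.6]
contact_force: [0.2, 0.1, -0.2]
opening: 0.0854
```

```bash
python3 -c "
from h import *
go(.497,-.0095,.055,-138.7)
S=grab_frame('side')
crop(S,260,165,410,285,5,'pics/s3.png')"
```

```text
t 2.92 now [ 0.4972 -0.0072  0.0567] [ 1.7996e+02 -1.0000e-02 -1.3859e+02] shift [ 0.0017 -0.0016  0.0017] turn 0.11 F [ 0.2  0.1 -0.2] open 0.0854 j [ 17.  15. -18.  -0. -57. -66.]
```

View pics/s3.png

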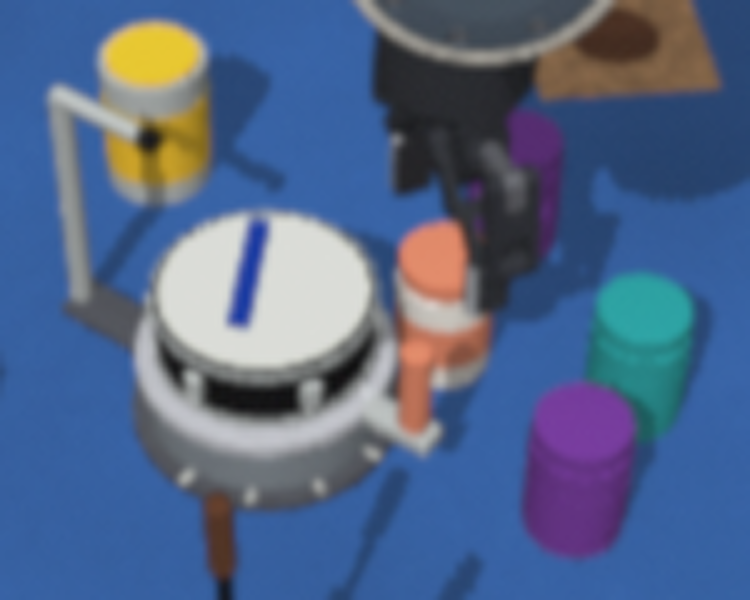

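```bash
python3 -c "
from h import *
S=grab_frame('side')
for X in [(.469,.024,.045),(.525,-.041,.045),(.469,.024,.1),(.497,-.0072,.035),(.497,-.009,.075)]:
  print(X,(proj(S,X)-[260,165]+.5)*5)"
```

```text
(0.469, 0.024, 0.045) [482.05103387 352.42990684]
(0.525, -0.041, 0.045) [416.50115695 240.21257919]
(0.469, 0.024, 0.1) [487.59597451 275.74153683]
(0.497, -0.0072, 0.035) [446.89427666 309.86563564]
(0.497, -0.009, 0.075) [450.93366729 253.03476392]
```

```bash
python3 -c "
from h import *
S=grab_frame('side');T=grab_frame('top')
for z in (.048,.06,.075):
  a=plane(S,260+484/5,165+312/5,z);b=plane(S,260+405/5,165+192/5,z);print(z,a,b,(a+b)/2,np.linalg.norm(a-b))
crop(S,310,160,400,240,8,'pics/s4.png');crop(T,255,190,385,310,5,'pics/t4.png')
print(env.tip_reach)"
```

```text
0.048 [0.47380977 0.0009267  0.048     ] [ 0.53969382 -0.06984557  0.048     ] [ 0.5067518  -0.03445944  0.048     ] 0.09669240460200465
0.06 [0.47108898 0.01199815 0.06      ] [ 0.53596777 -0.05769427  0.06      ] [ 0.50352837 -0.02284806  0.06      ] 0.0952170674956019
0.075 [0.46768799 0.02583747 0.075     ] [ 0.5313102  -0.04250514  0.075     ] [ 0.49949909 -0.00833384  0.075     ] 0.09337289611259864
0.022
```

View pics/s4.png

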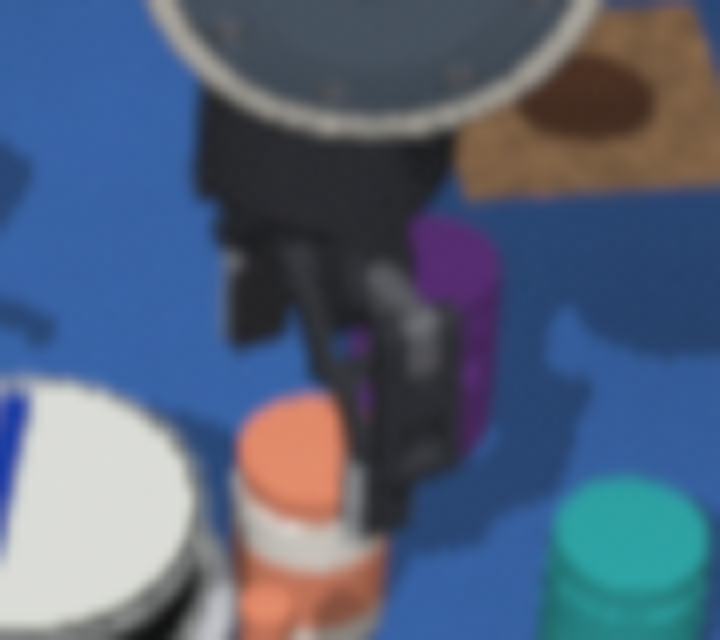

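View pics/t4.png

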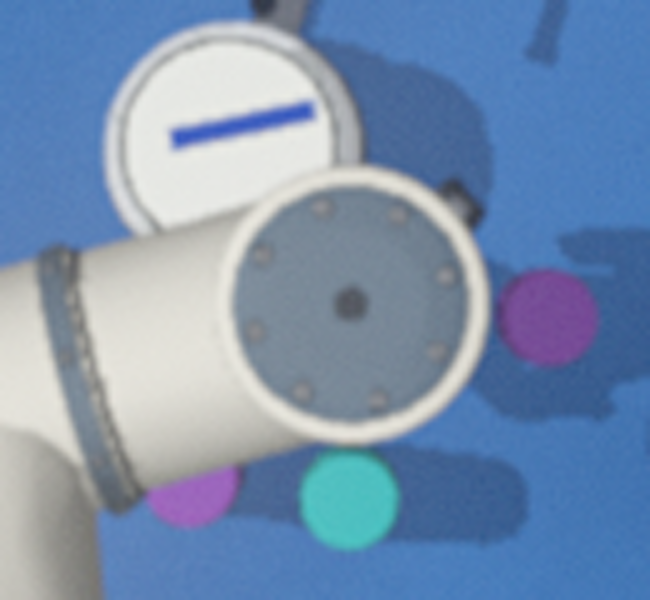

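```bash
python3 -c "
from h import *
S=grab_frame('side');T=grab_frame('top')
for z in (.06,.09,.12): print(z,plane(T,255+470/5,190+205/5,z),plane(T,255+450/5,190+185/5,z), 'flange',plane(T,255+351/5,190+303/5,z+.12))
print(monitor.observe()['tcp_pos'])
print('tri far finger tip', tri(T,(255+462/5,190+200/5),S,(310+250/8,160+340/8)))
"
```

```text
0.06 [ 0.54273933 -0.0678406   0.06      ] [ 0.55278659 -0.05749926  0.06      ] flange [ 0.4931893  -0.00835441  0.18      ]
0.09 [ 0.54188837 -0.06657152  0.09      ] [ 0.55170233 -0.0564703   0.09      ] flange [ 0.49351957 -0.00847808  0.21      ]
0.12 [ 0.54103741 -0.06530243  0.12      ] [ 0.55061808 -0.05544134  0.12      ] flange [ 0.49384985 -0.00860176  0.24      ]
[ 0.49800563 -0.0077354   0.05766731]
tri far finger tip (array([ 0.54163873, -0.0649737 ,  0.05534871]), np.float64(0.007752134166487881))
```

The fingertips look higher than the reported pose implies, so I'll check before gripping.

```bash
python3 -c "
from h import *
S=grab_frame('side')
crop(S,280,80,430,240,3.7,'pics/s5.png')
"
```

```text
(no output)
```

View pics/s5.png

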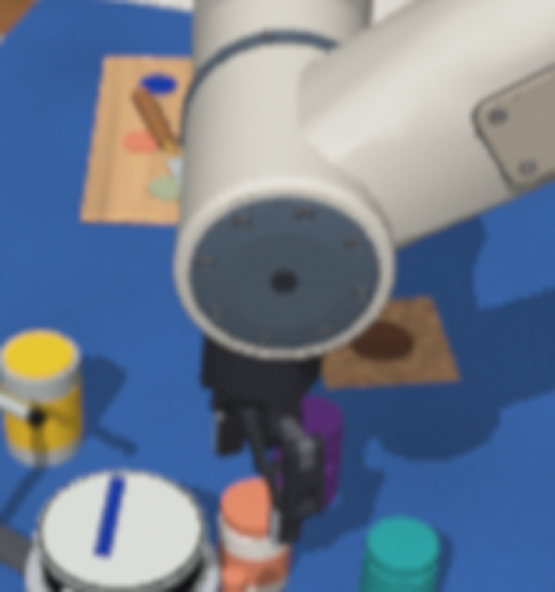

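```bash
python3 -c "
from h import *
S=grab_frame('side');T=grab_frame('top')
print(tri(T,(254.6+351/5,189.6+303/5),S,(279.6+284/3.7,79.6+282/3.7)))
print(monitor.observe()['tcp_pos'],monitor.observe()['joint_positions'])
for z in (0.03,.048,.06,.075): print(z,proj(S,(.469,.024,z)),proj(S,(.525,-.041,z)))
"
```

```text
(array([ 0.49210235, -0.00859763,  0.26377301]), np.float64(0.005903568610744982))
[ 0.49772493 -0.00788618  0.05729461] [ 1.71476064e+01  1.53813287e+01 -1.79285543e+01 -2.16996455e-02
 -5.66529036e+01 -6.58120904e+01]
0.03 [355.62119359 238.98312969] [342.64465288 216.53237509]
0.048 [355.96867744 234.17731264] [342.83168762 211.73581101]
0.06 [356.2048301  230.91124299] [342.9586685  208.47934694]
0.075 [356.50522851 226.75663324] [343.12004372 204.34082918]
```

```bash
python3 -c "
from h import *
go(.497,-.0095,.047,-138.7)"
```

```text
t 3.37 now [ 0.4977 -0.0079  0.0573] [ 1.8000e+02  4.0000e-02 -1.3868e+02] shift [ 0.0016 -0.0007  0.0103] turn 0.02 F [-0.3 -0.1 -0.1] open 0.0855 j [ 17.  15. -18.  -0. -57. -66.]
```

Call:
jog_arm(moves=[0.0016,-0.0007,0.005,0,0.0016,-0.0007,0.0103,0,0.0016,-0.0007,0.0103,0])

```text
clock: 3.62
tcp_pos: [0.496, -0.0097, 0.0457]
tcp_rot: [179.9, -0.1, -138.7]
contact_force: [-0.6, -0.7, -0.3]
opening: 0.0855
```

Call:
jog_arm(moves=[0,0,0,0,0,0,0,0,0,0,0,0,0,0,0,0,0,0,0,0,0,0,0,0,0,0,0,0,0,0,0,0], fingers=0.03)

```text
clock: 4.28
tcp_pos: [0.4964, -0.0095, 0.0461]
tcp_rot: [179.9, -0.0, -138.7]
contact_force: [-1.1, 1.1, 5.9]
opening: 0.0464
```

```bash
python3 -c "
from h import *
go(.497,-.0095,.047,-138.7)
S=grab_frame('side');T=grab_frame('top')
crop(S,310,160,400,250,7,'pics/s6.png')
"
```

```text
t 4.28 now [ 0.4964 -0.0095  0.0461] [ 1.7995e+02 -1.0000e-02 -1.3870e+02] shift [-0.0005 -0.0004 -0.0009] turn 0.0 F [-1.1  1.1  5.9] open 0.0464 j [ 17.  16. -19.  -0. -55. -66.]
```

View pics/s6.png

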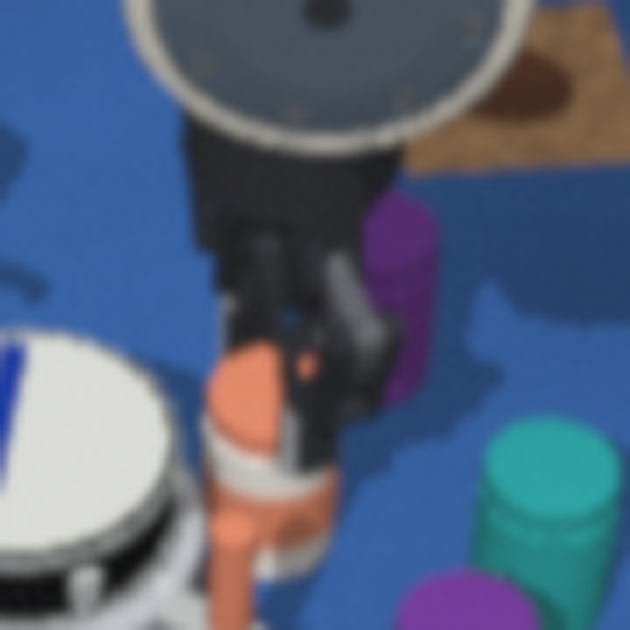

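Call:
jog_arm(moves=[0,0,0,0,0,0,0,0,0,0,0,0])

```text
clock: 4.63
tcp_pos: [0.4964, -0.0095, 0.0462]
tcp_rot: [180.0, -0.0, -138.7]
contact_force: [-0.7, 1.3, 3.6]
opening: 0.0461
```

Call:
jog_arm(moves=[0,0,-0.003,0,0,0,-0.006,0,0,0,-0.01,0,0,0,-0.015,0,0,0,-0.02,0,0,0,-0.02,0])

```text
clock: 5.13
tcp_pos: [0.4972, -0.0095, 0.0675]
tcp_rot: [-180.0, 0.1, -138.7]
contact_force: [0.1, 0.2, -2.3]
opening: 0.046
```

```bash
python3 -c "
from h import *
go(.497,-.0095,.047,-138.7)
S=grab_frame('side');T=grab_frame('top')
crop(S,310,160,400,250,7,'pics/s7.png')
"
```

```text
t 5.13 now [ 0.4972 -0.0095  0.0675] [-1.7998e+02  9.0000e-02 -1.3868e+02] shift [0.0002 0.0001 0.0205] turn 0.02 F [ 0.1  0.2 -2.3] open 0.046 j [ 17.  15. -17.  -0. -58. -66.]
```

View pics/s7.png

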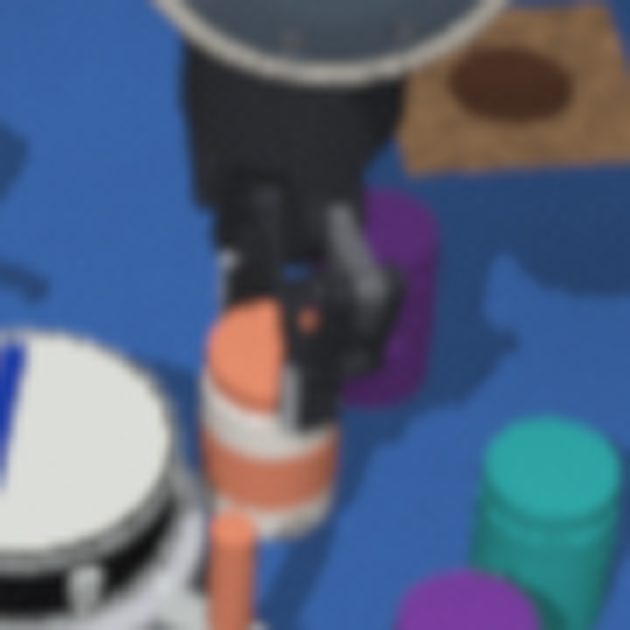

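Jar lifted upright (2.3 N ≈ 0.2 kg). I'll raise it well clear, then carry it to the mat.

Call:
jog_arm(moves=[0,0,-0.012,0,0,0,-0.027,0,0,0,-0.045,0,0,0,-0.063,0,0,0,-0.08,0,0,0,-0.092,0,0,0,-0.098,0,0,0,-0.1,0])

```text
clock: 5.9
tcp_pos: [0.497, -0.0094, 0.1672]
tcp_rot: [180.0, 0.1, -138.7]
contact_force: [0.3, 0.2, -3.3]
opening: 0.0459
```

```bash
python3 -c "
from h import *
go(.4766,-.2985,.167,-138.7)
"
```

```text
t 5.9 now [ 0.497  -0.0094  0.1672] [ 1.7999e+02  1.1000e-01 -1.3870e+02] shift [ 2.061e-01 -2.038e-01 -2.000e-04] turn -0.0 F [ 0.3  0.2 -3.3] open 0.0459 j [ 17.  10.  -8.  -0. -72. -66.]
```

Call:
jog_arm(moves=[0.008,-0.008,0,0,0.024,-0.024,0,0,0.046,-0.046,0,0,0.072,-0.071,0,0,0.1,-0.099,0,0,0.128,-0.127,0,0,0.154,-0.152,0,0,0.176,-0.174,0,0,0.194,-0.192,0,0,0.202,-0.2,0,0])

```text
clock: 6.73
tcp_pos: [0.4756, -0.2961, 0.1651]
tcp_rot: [179.9, -0.0, -138.9]
contact_force: [0.2, 0.5, -2.3]
opening: 0.0462
```

```bash
python3 -c "
from h import *
go(.4766,-.2985,.167,-138.7)
S=grab_frame('side');T=grab_frame('top')
crop(S,320,90,440,200,6,'pics/s8.png')
crop(T,380,200,500,310,6,'pics/t8.png')
"
```

```text
t 6.73 now [ 0.4756 -0.2961  0.1651] [ 1.7987e+02 -1.0000e-02 -1.3887e+02] shift [ 0.0008 -0.0025 -0.0019] turn -0.17 F [ 0.2  0.5 -2.3] open 0.0462 j [-16.  17.   2.  -0. -75. -33.]
```

View pics/s8.png

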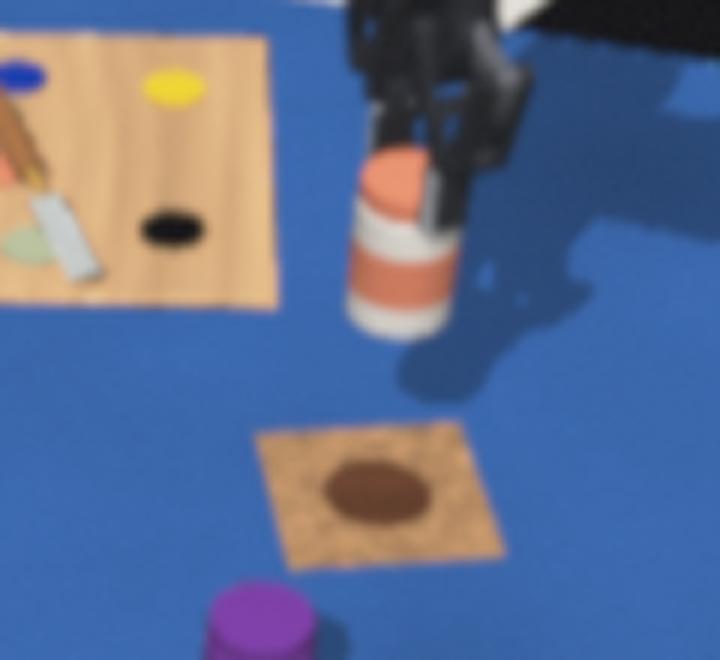

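View pics/t8.png

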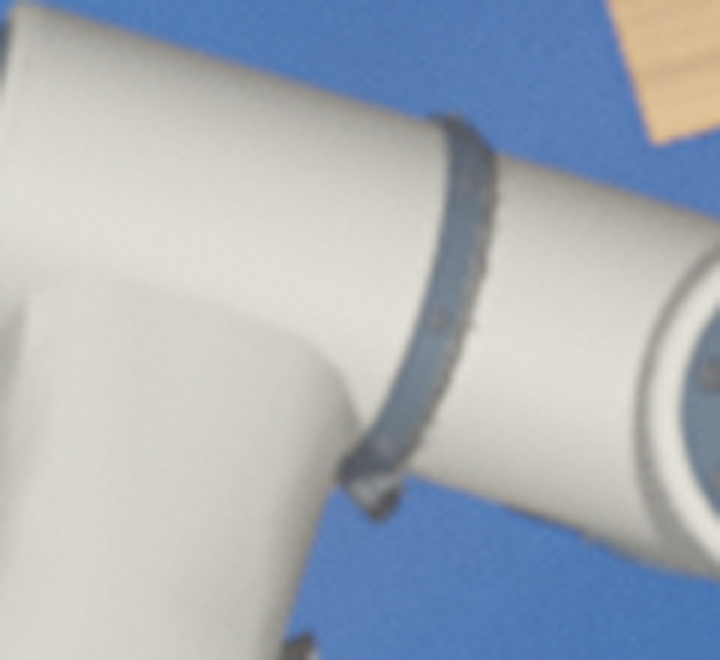

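```bash
python3 -c "
from h import *
S=grab_frame('side');T=grab_frame('top')
for z in(.09,.1,.11,.12,.13): print(z,plane(S,319.6+398/6,89.6+315/6,z))
print('exp px',proj(S,(.4756,-.2961,.12)),'got',319.6+398/6,89.6+315/6)
crop(T,380,120,600,330,2.8,'pics/t9.png');crop(S,250,0,450,200,3,'pics/s9.png')
"
```

```text
0.09 [ 0.4843136  -0.32906985  0.09      ]
0.1 [ 0.48177727 -0.3148905   0.1       ]
0.11 [ 0.47924094 -0.30071115  0.11      ]
0.12 [ 0.4767046 -0.2865318  0.12     ]
0.13 [ 0.47416827 -0.27235244  0.13      ]
exp px [387.10612438 140.37490069] got 385.93333333333334 142.1
```

View pics/t9.png

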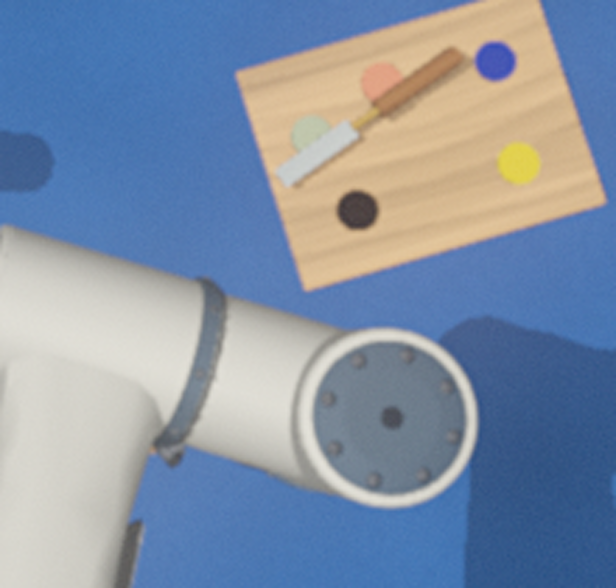

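View pics/s9.png

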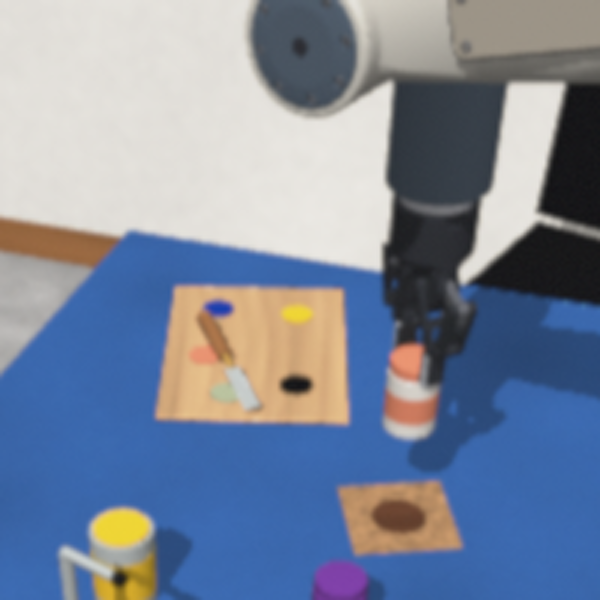

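Side view: the jar hangs upright in line with the mat. Its bottom is at crop (400,320), which gives (0.477, -0.29). Lowering in two stages.

Call:
jog_arm(moves=[0.0008,-0.0025,0.012,0,0.0008,-0.0025,0.03,0,0.0008,-0.0025,0.05,0,0.0008,-0.0025,0.07,0,0.0008,-0.0025,0.085,0,0.0008,-0.0025,0.095,0,0.0008,-0.0025,0.102,0,0.0008,-0.0025,0.105,0,0.0008,-0.0025,0.105,0])

```text
clock: 7.68
tcp_pos: [0.4777, -0.2944, 0.0607]
tcp_rot: [179.9, 0.1, -138.7]
contact_force: [0.1, 0.4, -2.0]
opening: 0.046
```

```bash
python3 -c "
from h import *
go(.4766,-.2985,.0475,-138.7)
S=grab_frame('side')
crop(S,340,110,440,200,7,'pics/s10.png')
"
```

```text
t 7.68 now [ 0.4777 -0.2944  0.0607] [ 1.7987e+02  7.0000e-02 -1.3870e+02] shift [ 0.0035 -0.0023  0.0131] turn -0.0 F [ 0.1  0.4 -2. ] open 0.046 j [-16.  22.  -8.  -0. -60. -33.]
```

View pics/s10.png

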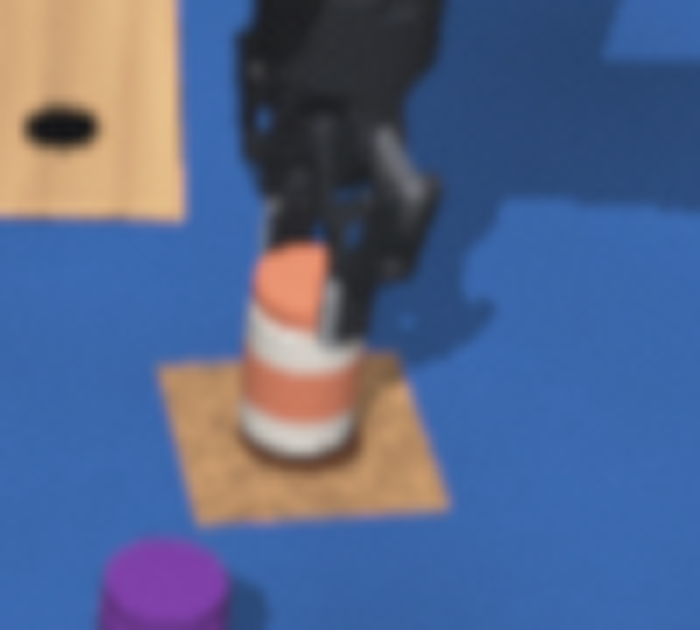

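Call:
jog_arm(moves=[0.0025,-0.002,0.003,0,0.0025,-0.002,0.006,0,0.0025,-0.002,0.009,0,0.0025,-0.002,0.011,0,0.0025,-0.002,0.0122,0,0.0025,-0.002,0.0122,0])

```text
clock: 8.23
tcp_pos: [0.4773, -0.2978, 0.0487]
tcp_rot: [179.9, 0.1, -138.7]
contact_force: [0.2, -0.1, -3.1]
opening: 0.0461
```

```bash
python3 -c "
from h import *
go(.4766,-.2985,.0472,-138.7)
S=grab_frame('side')
crop(S,340,110,440,200,7,'pics/s11.png')
"
```

```text
t 8.23 now [ 0.4773 -0.2978  0.0487] [ 1.7990e+02  8.0000e-02 -1.3871e+02] shift [ 0.001  -0.0001  0.0015] turn -0.01 F [ 0.2 -0.1 -3.1] open 0.0461 j [-16.  22.  -9.  -0. -59. -33.]
```

View pics/s11.png

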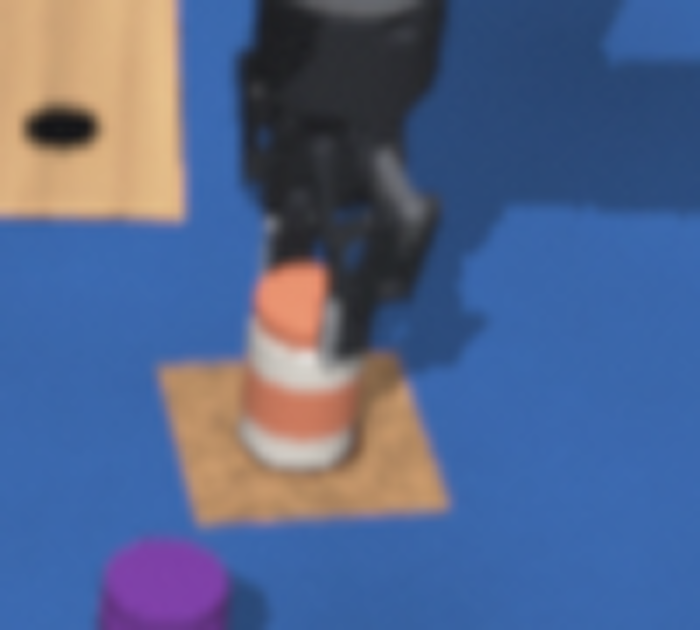

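Call:
jog_arm(moves=[0.0005,0,0.001,0,0.0005,0,0.0015,0,0.0005,0,0.0015,0])

```text
clock: 8.53
tcp_pos: [0.477, -0.2982, 0.0474]
tcp_rot: [179.9, 0.1, -138.7]
contact_force: [-1.4, -0.8, -3.1]
opening: 0.0463
```

Call:
jog_arm(moves=[0,0,0.0007,0,0,0,0.0013,0,0,0,0.0013,0])

```text
clock: 8.78
tcp_pos: [0.4771, -0.2981, 0.0463]
tcp_rot: [179.9, 0.1, -138.7]
contact_force: [-0.7, 0.3, -0.2]
opening: 0.0462
```

Contact: the weight is now carried by the mat. Releasing.

Call:
jog_arm(moves=[0,0,0,0,0,0,0,0,0,0,0,0,0,0,0,0,0,0,0,0], fingers=0.085)

```text
clock: 9.2
tcp_pos: [0.4773, -0.2982, 0.0464]
tcp_rot: [179.9, 0.1, -138.7]
contact_force: [-0.8, -0.2, -0.8]
opening: 0.0849
```

Call:
jog_arm(moves=[0,0,-0.01,0,0,0,-0.025,0,0,0,-0.05,0,0,0,-0.075,0,0,0,-0.1,0,0,0,-0.12,0,0,0,-0.135,0,0,0,-0.14,0])

```text
clock: 9.87
tcp_pos: [0.4783, -0.2993, 0.1903]
tcp_rot: [-179.7, 0.2, -138.7]
contact_force: [0.7, -0.3, 1.1]
opening: 0.0852
```

```bash
python3 -c "
from h import *
go(.4766,-.2985,.0472,-138.7)
S=grab_frame('side');T=grab_frame('top')
crop(S,340,110,440,200,7,'pics/s12.png')
crop(S,260,100,440,300,3,'pics/s12b.png')
"
```

```text
t 9.87 now [ 0.4783 -0.2993  0.1903] [-179.74    0.22 -138.69] shift [0.0013 0.0024 0.1431] turn 0.01 F [ 0.7 -0.3  1.1] open 0.0852 j [-16.  17.   4.  -0. -78. -32.]
```

View pics/s12.png

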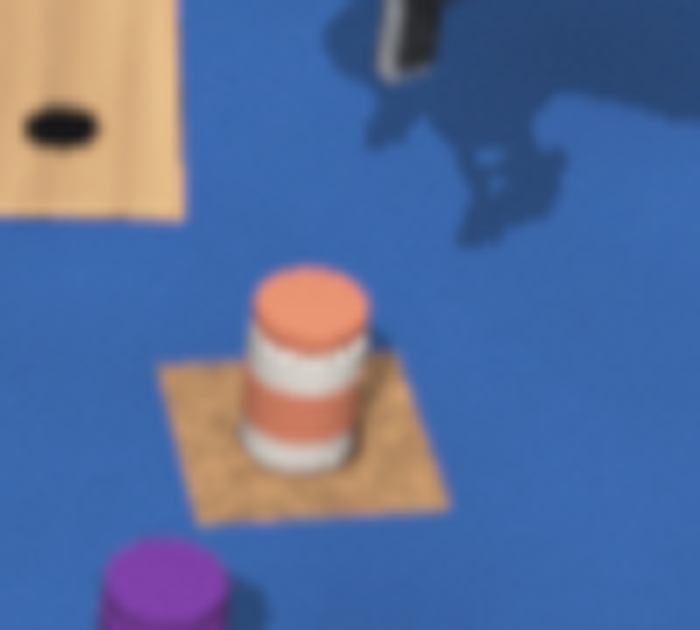

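```bash
python3 -c "
from h import *
S=grab_frame('side')
print('lid',plane(S,339.6+311/7,109.6+307/7,.076))
print('mat corners', [plane(S,339.6+a/7,109.6+b/7,.001)[:2].round(3).tolist() for a,b in((157,366),(400,353),(452,510),(198,526))])
print('near fingertip, tcp .19: exp',proj(S,(.477-.66*.05,-.299+.751*.05,.19)), 'got',339.6+410/7,109.6+78/7)
"
```

```text
lid [ 0.47906756 -0.29032891  0.076     ]
mat corners [[0.552, -0.324], [0.45, -0.37], [0.405, -0.269], [0.504, -0.222]]
near fingertip, tcp .19: exp [397.95306366 128.25717255] got 398.1714285714286 120.74285714285713
```

View pics/s12b.png

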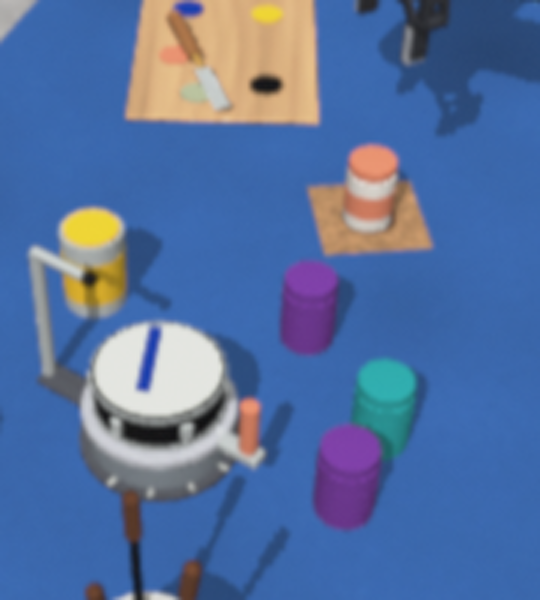

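```bash
python3 -c "
from h import *
S=grab_frame('side');T=grab_frame('top')
print('disc',tri(T,(379.6+391/2.8,119.6+418/2.8),S,(249.6+300/3,-.4+45/3)))
cv2.imwrite('pics/s13.png',S['image'][:,:,::-1]);cv2.imwrite('pics/t13.png',T['image'][:,:,::-1])
print('mug rim',plane(T,205,251,.095))
m=[plane(T,u,v,.206)[:2].round(3).tolist() for u,v in((182,243),(213,245),(193,266))];print('brush tips if at .206',m)
"
```

```text
disc (array([ 0.53662782, -0.31485497,  0.47467852]), np.float64(0.14127404692782156))
mug rim [0.48626348 0.29072404 0.095     ]
brush tips if at .206 [[0.505, 0.317], [0.502, 0.246], [0.454, 0.29]]
```

View pics/s13.png

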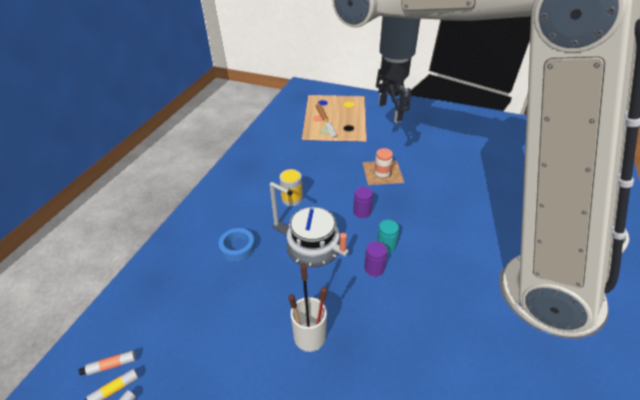

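View pics/t13.png

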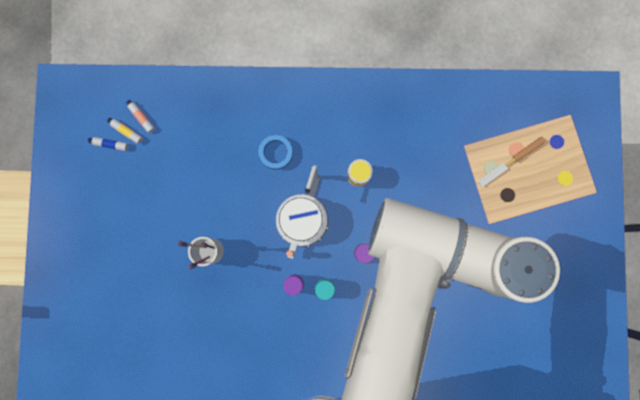

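```bash
cat >> h.py <<'E'
A=np.array([.5707,.0552]);FY=-15.5
def pose(crank,side,off=19.,r=90.):
    """crank angle deg from stop; side -1: finger on cw side (push acw), +1: on acw side (push cw)"""
    th=np.radians(FY-90-crank);u=np.array([np.cos(th),np.sin(th)]);t=np.array([-u[1],u[0]])
    p=A+u*r/1000+side*t*off/1000
    return p[0],p[1],(FY-crank+180)%360-180
E
python3 -c "
from h import *
S=grab_frame('side');T=grab_frame('top')
for f,roi in((T,(278,197,326,243)),(S,(284,203,340,246))):
    g=f['image'].min(2);x0,y0,x1,y1=roi;m=np.zeros_like(g);m[y0:y1,x0:x1]=((g>195)*255)[y0:y1,x0:x1]
    cs=max(cv2.findContours(m,cv2.RETR_EXTERNAL,cv2.CHAIN_APPROX_NONE)[0],key=cv2.contourArea);e=cv2.fitEllipse(cv2.convexHull(cs));print(e,plane(f,*e[0],.088))
p=pose(90,-1,38);print(p);go(p[0],p[1],.185,p[2])
"
```

```text
((300.2179870605469, 218.7078094482422), (40.73430252075195, 40.885196685791016), 59.89756774902344) [0.57073741 0.05590347 0.088     ]
((312.2157287597656, 222.6050567626953), (29.717567443847656, 41.545780181884766), 87.81633758544922) [0.5719049  0.05974524 0.088     ]
(np.float64(0.49412831750219766), np.float64(0.11586941106897078), -105.5)
t 10.22 now [ 0.4766 -0.2982  0.1852] [ 1.7983e+02  3.0000e-02 -1.3870e+02] shift [-0.2865  0.2995  0.0013] turn -33.2 F [ 0.3 -0.3 -1. ] open 0.085 j [-16.  17.   4.  -0. -77. -32.]
```

Call:
jog_arm(moves=[-0.012,0.012,0,-2,-0.035,0.036,0,-5,-0.062,0.065,0,-9,-0.09,0.094,0,-13,-0.118,0.123,0,-17,-0.146,0.152,0,-21,-0.174,0.181,0,-25,-0.202,0.21,0,-28,-0.23,0.239,0,-31,-0.256,0.267,0,-33.2], fingers=0)

```text
clock: 11.05
tcp_pos: [0.4921, 0.0734, 0.1856]
tcp_rot: [179.8, 0.1, -105.3]
contact_force: [1.3, -0.1, -0.0]
opening: -0.0
```

```bash
python3 -c "
from h import *
p=pose(90,-1,38);print(p);go(p[0],p[1],.13,p[2])
"
```

```text
(np.float64(0.49412831750219766), np.float64(0.11586941106897078), -105.5)
t 11.05 now [0.4921 0.0734 0.1856] [ 1.7983e+02  9.0000e-02 -1.0533e+02] shift [-0.0414  0.0091  0.0557] turn 0.17 F [ 1.3 -0.1 -0. ] open -0.0 j [ 26.  10.  -5.  -0. -75. -42.]
```

Call:
jog_arm(moves=[-0.02,0.0045,0,0,-0.0414,0.0091,0,0,-0.0414,0.0091,0.02,0,-0.0414,0.0091,0.04,0,-0.0414,0.0091,0.053,0,-0.0414,0.0091,0.0557,0,-0.0414,0.0091,0.0557,0])

```text
clock: 11.63
tcp_pos: [0.4934, 0.1153, 0.1288]
tcp_rot: [179.7, -0.0, -105.3]
contact_force: [0.6, 0.8, 0.9]
opening: 0.0
```

```bash
python3 -c "
from h import *
p=pose(90,-1,38);print(p);go(p[0],p[1],.074,p[2])
S=grab_frame('side');T=grab_frame('top')
crop(S,270,170,410,300,5,'pics/s14.png')
q=monitor.observe()['tcp_pos']
for dz in(-.022,-.01,0,.01): print(dz,(proj(S,q+[0,0,dz])-[269.6,169.6])*5)
"
```

```text
(np.float64(0.49412831750219766), np.float64(0.11586941106897078), -105.5)
t 11.63 now [0.4934 0.1153 0.1288] [ 1.7971e+02 -4.0000e-02 -1.0533e+02] shift [-0.0008 -0.0009  0.0548] turn 0.17 F [0.6 0.8 0.9] open 0.0 j [ 31.  13. -10.  -0. -68. -46.]
-0.022 [325.57351186 358.44874581]
-0.01 [325.96515144 340.76876696]
0 [326.29667077 325.80282656]
0.01 [326.63298301 310.62051729]
```

View pics/s14.png

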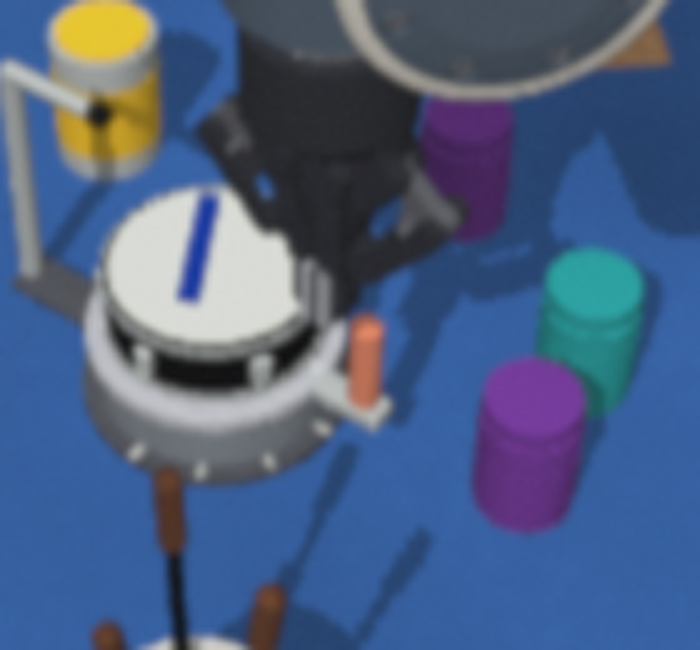

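Side view: the closed fingertips end at crop (325,318), just on the far, clockwise side of the peg at crop (367,330). They look about 5 mm above TCP level, not 22 mm below it. I go down to TCP z 0.070, which clears everything whichever is true and overlaps the peg.

Call:
jog_arm(moves=[-0.0008,-0.0009,0.01,0,-0.0008,-0.0009,0.025,0,-0.0008,-0.0009,0.04,0,-0.0008,-0.0009,0.05,0,-0.0008,-0.0009,0.056,0,-0.0008,-0.0009,0.0588,0,-0.0008,-0.0009,0.0588,0])

```text
clock: 12.32
tcp_pos: [0.4956, 0.1163, 0.0716]
tcp_rot: [179.9, 0.1, -105.3]
contact_force: [0.3, -0.1, 0.2]
opening: -0.0001
```

```bash
python3 -c "
from h import *
for c in(90,75,60):
  p=pose(c,-1,19);print(c,np.round(p,4));go(p[0],p[1],.07,p[2])
S=grab_frame('side')
crop(S,270,170,410,300,5,'pics/s15.png')
"
```

```text
90 [ 4.891e-01  9.760e-02 -1.055e+02]
t 12.32 now [0.4956 0.1163 0.0716] [ 1.7987e+02  8.0000e-02 -1.0533e+02] shift [0.0199 0.0014 0.0016] turn 0.17 F [ 0.3 -0.1  0.2] open -0.0001 j [ 31.  16. -15.  -0. -59. -46.]
75 [ 4.809e-01  7.500e-02 -9.050e+01]
t 12.32 now [0.4956 0.1163 0.0716] [ 1.7987e+02  8.0000e-02 -1.0533e+02] shift [0.0438 0.0033 0.0016] turn -14.83 F [ 0.3 -0.1  0.2] open -0.0001 j [ 31.  16. -15.  -0. -59. -46.]
60 [ 4.788e-01  5.110e-02 -7.550e+01]
t 12.32 now [0.4956 0.1163 0.0716] [ 1.7987e+02  8.0000e-02 -1.0533e+02] shift [ 0.0674 -0.001   0.0015] turn -29.83 F [ 0.3 -0.1  0.2] open -0.0001 j [ 31.  16. -15.  -0. -59. -46.]
```

View pics/s15.png

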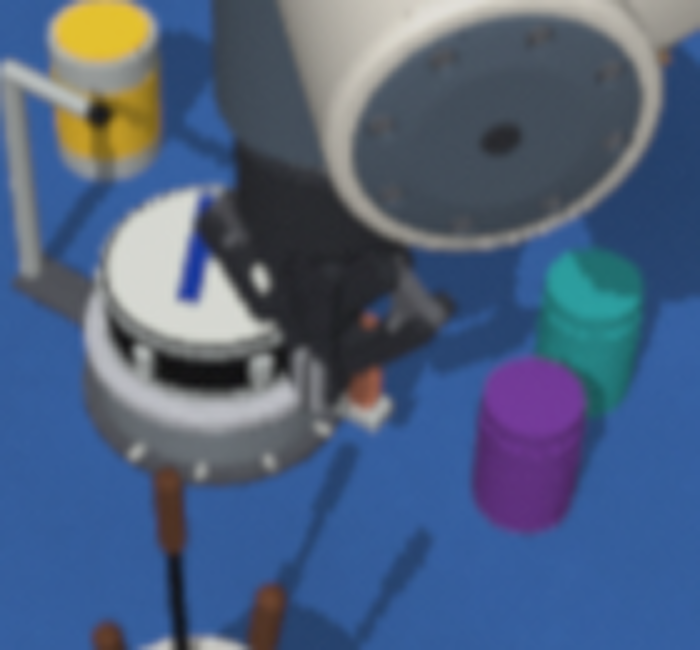

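```bash
cat >> h.py <<'E'
def rows(cr,side,z,off=19.):
    s=monitor.observe();R=Ro.from_euler('xyz',s["tcp_rot"],degrees=True).as_matrix()
    for c in cr:
        x,y,w=pose(c,side,off);d=R.T@(np.array([x,y,z])-s["tcp_pos"])
        print(c,d.round(4),round(-((w-s["tcp_rot"][2]+180)%360-180),1))
E
python3 -c "
from h import *
rows([99,95,91,88,85,82,79,76,73,70],-1,.07)"
```

```text
99 [ 0.0063 -0.0024  0.0022] 9.2
95 [ 0.0123 -0.0003  0.0021] 5.2
91 [0.0185 0.0013 0.0021] 1.2
88 [0.0232 0.0023 0.0021] -1.8
85 [0.028  0.003  0.0021] -4.8
82 [0.0328 0.0035 0.0021] -7.8
79 [0.0376 0.0037 0.0021] -10.8
76 [0.0424 0.0037 0.0021] -13.8
73 [0.0472 0.0034 0.0021] -16.8
70 [0.052  0.0028 0.0021] -19.8
```

Call:
jog_arm(moves=[0.007,0.0005,0.002,0,0.013,0.001,0.002,0,0.0185,0.0013,0.002,0,0.0232,0.0023,0.002,-1.8,0.028,0.003,0.002,-4.8,0.0328,0.0035,0.002,-7.8,0.0376,0.0037,0.002,-10.8,0.0424,0.0037,0.002,-13.8,0.0472,0.0034,0.002,-16.8,0.052,0.0028,0.002,-19.8])

```text
clock: 13.2
tcp_pos: [0.4794, 0.0664, 0.0705]
tcp_rot: [180.0, 0.1, -85.4]
contact_force: [0.2, -0.4, -0.2]
opening: 0.0001
```

```bash
python3 -c "
from h import *
rows([70,67,64,61,58,55,52,49,46,43,40],-1,.07)
S=grab_frame('side');T=grab_frame('top')
crop(S,270,170,410,300,5,'pics/s16.png')
print(monitor.observe()['contact_force'])
"
```

```text
70 [-0.0006 -0.0001  0.0005] 0.1
67 [0.0041 0.0008 0.0005] -2.9
64 [0.0089 0.0014 0.0005] -5.9
61 [0.0137 0.0018 0.0005] -8.9
58 [0.0185 0.0019 0.0005] -11.9
55 [0.0233 0.0018 0.0005] -14.9
52 [0.0281 0.0014 0.0004] -17.9
49 [0.0329 0.0008 0.0004] -20.9
46 [ 0.0376 -0.0001  0.0004] -23.9
43 [ 0.0423 -0.0012  0.0004] -26.9
40 [ 0.0469 -0.0026  0.0004] -29.9
[-0.74567803  1.17723214 -0.71202807]
```

View pics/s16.png

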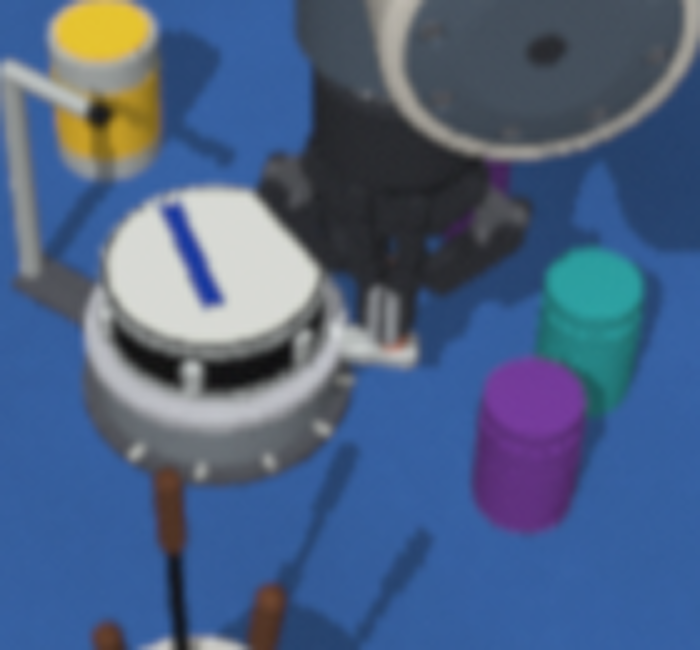

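Side view: the crank has turned anticlockwise one click, and the head's blue mark has rotated with it. Continuing through click 2.

Call:
jog_arm(moves=[0.0041,0.0008,0,-2.9,0.0089,0.0014,0,-5.9,0.0137,0.0018,0,-8.9,0.0185,0.0019,0,-11.9,0.0233,0.0018,0,-14.9,0.0281,0.0014,0,-17.9,0.0329,0.0008,0,-20.9,0.0376,-0.0001,0,-23.9,0.0423,-0.0012,0,-26.9,0.0469,-0.0026,0,-29.9])

```text
clock: 14.13
tcp_pos: [0.4857, 0.0194, 0.0706]
tcp_rot: [-179.9, 0.1, -55.6]
contact_force: [-0.1, 0.1, -0.4]
opening: 0.0003
```

```bash
python3 -c "
from h import *
rows([40,37,34,31,28,25,22,19,16,13,10],-1,.07)
S=grab_frame('side');T=grab_frame('top')
crop(S,270,170,410,300,5,'pics/s17.png')
print(monitor.observe()['contact_force'])
"
```

```text
40 [-0.0003 -0.0003  0.0006] -0.1
37 [0.0044 0.0005 0.0006] -3.1
34 [0.0092 0.0011 0.0006] -6.1
31 [0.014  0.0015 0.0006] -9.1
28 [0.0188 0.0016 0.0005] -12.1
25 [0.0236 0.0015 0.0005] -15.1
22 [0.0284 0.0011 0.0005] -18.1
19 [0.0332 0.0004 0.0005] -21.1
16 [ 0.0379 -0.0005  0.0005] -24.1
13 [ 0.0426 -0.0016  0.0005] -27.1
10 [ 0.0472 -0.003   0.0005] -30.1
[-0.48320063 -0.39682298  0.02447888]
```

View pics/s17.png

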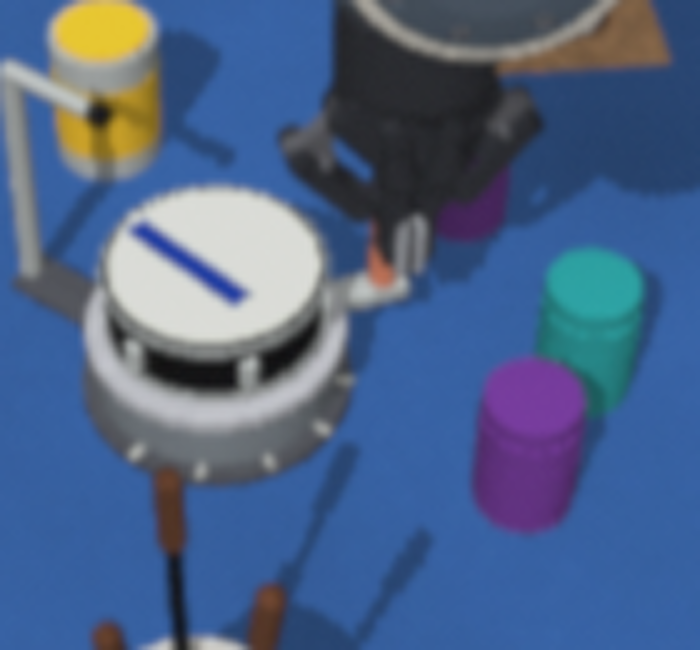

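Call:
jog_arm(moves=[0.0044,0.0005,0,-3.1,0.0092,0.0011,0,-6.1,0.014,0.0015,0,-9.1,0.0188,0.0016,0,-12.1,0.0236,0.0015,0,-15.1,0.0284,0.0011,0,-18.1,0.0332,0.0004,0,-21.1,0.0379,-0.0005,0,-24.1,0.0426,-0.0016,0,-27.1,0.0472,-0.003,0,-30.1])

```text
clock: 15.07
tcp_pos: [0.5149, -0.018, 0.0706]
tcp_rot: [-179.9, 0.1, -25.7]
contact_force: [-0.2, 0.5, 0.6]
opening: -0.0002
```

```bash
python3 -c "
from h import *
rows([10,8,6,4,2,1,0,-1,-2,-3],-1,.07)
S=grab_frame('side');T=grab_frame('top')
crop(S,270,170,410,300,5,'pics/s18.png')
print(monitor.observe()['contact_force'])
"
```

```text
10 [-0.0001 -0.0001  0.0006] -0.2
8 [0.003  0.0005 0.0006] -2.2
6 [0.0062 0.001  0.0006] -4.2
4 [0.0094 0.0014 0.0006] -6.2
2 [0.0126 0.0016 0.0006] -8.2
1 [0.0142 0.0017 0.0006] -9.2
0 [0.0158 0.0018 0.0006] -10.2
-1 [0.0174 0.0018 0.0006] -11.2
-2 [0.019  0.0018 0.0006] -12.2
-3 [0.0206 0.0018 0.0006] -13.2
[-0.15324109 -0.11160447  0.70488509]
```

View pics/s18.png

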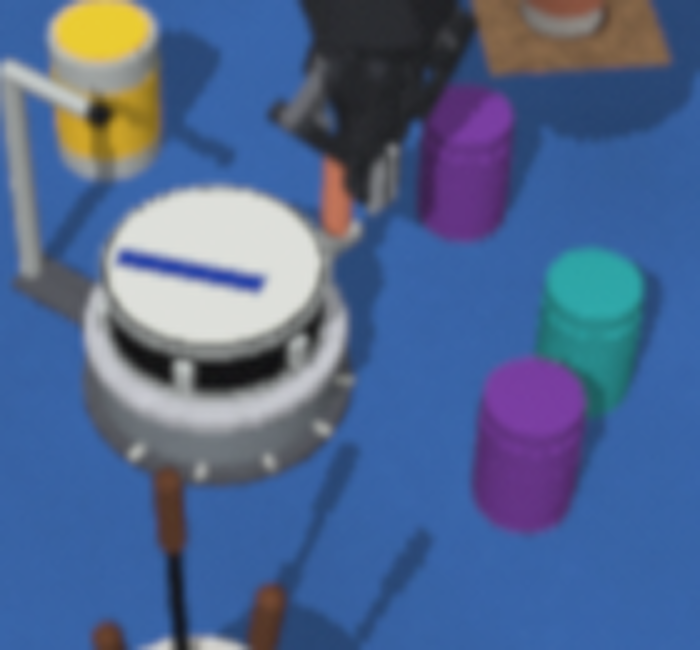

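Call:
jog_arm(moves=[0.003,0.0005,0,-2.2,0.0062,0.001,0,-4.2,0.0094,0.0014,0,-6.2,0.0126,0.0016,0,-8.2,0.0142,0.0017,0,-9.2,0.015,0.0018,0,-9.7,0.0158,0.0018,0,-10.2])

```text
clock: 15.75
tcp_pos: [0.5282, -0.0265, 0.0704]
tcp_rot: [-179.9, 0.1, -15.7]
contact_force: [-2.1, 0.9, 2.6]
opening: -0.0001
```

Call:
jog_arm(moves=[0.0006,0,0,-0.4,0.0012,0,0,-0.8,0.0018,0,0,-1.2])

```text
clock: 16.0
tcp_pos: [0.5287, -0.0269, 0.0703]
tcp_rot: [-179.9, 0.2, -14.5]
contact_force: [-6.3, 1.3, 4.7]
opening: 0.0001
```

```bash
python3 -c "
from h import *
rows([0,-1,-2,-3,-4],-1,.07)
S=grab_frame('side');T=grab_frame('top')
crop(S,270,170,410,300,5,'pics/s19.png')
for c in(0,3,-3):
  x,y,w=pose(c,0,0);print(c,'peg base px',(proj(S,(x,y,.047))-[269.6,169.6])*5)
print(monitor.observe()['contact_force'])
"
```

```text
0 [-0.0004 -0.0003  0.0003] 1.0
-1 [0.0012 0.     0.0003] 0.0
-2 [0.0027 0.0003 0.0003] -1.0
-3 [0.0043 0.0006 0.0003] -2.0
-4 [0.0059 0.0009 0.0003] -3.0
0 peg base px [321.61222653 214.0240821 ]
3 peg base px [328.82159322 217.79110092]
-3 peg base px [314.16550851 210.5371059 ]
[-6.75885429  1.97775295  4.71888659]
```

View pics/s19.png

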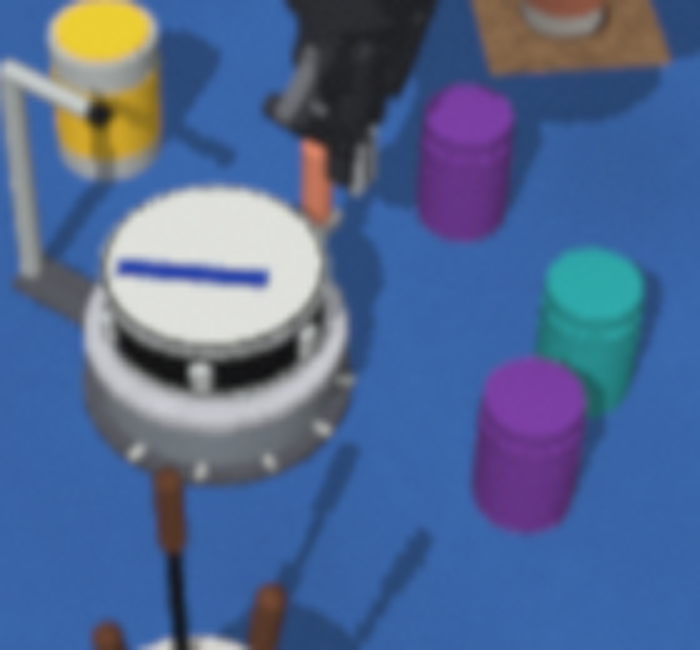

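Call:
jog_arm(moves=[0.001,0.0001,0,-0.3,0.002,0.0002,0,-0.6,0.003,0.0003,0,-1,0.003,0.0003,0,-1])

```text
clock: 16.43
tcp_pos: [0.5301, -0.0276, 0.0702]
tcp_rot: [-179.9, 0.3, -13.5]
contact_force: [-7.1, 2.4, 5.3]
opening: 0.0001
```

```bash
python3 -c "
from h import *
rows([0],-1,.07)
S=grab_frame('side');T=grab_frame('top')
crop(S,270,170,410,300,5,'pics/s20.png')
print(monitor.observe()['contact_force'])
"
```

```text
0 [-0.002  -0.0007  0.0003] 2.0
[-6.38662533  2.09104816  6.17486839]
```

View pics/s20.png

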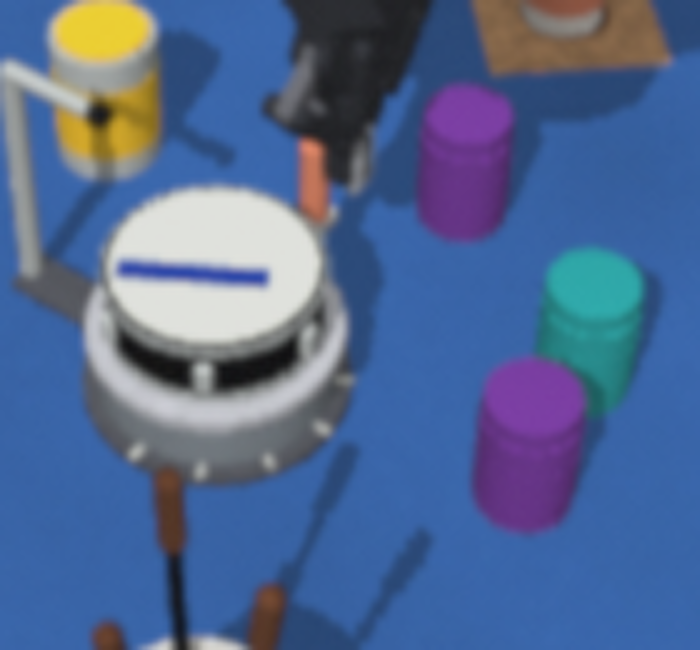

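Call:
jog_arm(moves=[0.0008,0.0002,0,-0.3,0.0016,0.0004,0,-0.6,0.0022,0.0005,0,-0.8,0.0022,0.0005,0,-0.8])

```text
clock: 16.87
tcp_pos: [0.5311, -0.0281, 0.0703]
tcp_rot: [-179.9, 0.4, -12.7]
contact_force: [-5.2, 4.1, 4.3]
opening: 0.0
```

Call:
jog_arm(moves=[-0.006,0,0,0,-0.014,0,0,0,-0.018,0,-0.01,0,-0.018,0,-0.03,0,-0.018,0,-0.055,0,-0.018,0,-0.08,0,-0.018,0,-0.095,0,-0.018,0,-0.1,0])

```text
clock: 17.53
tcp_pos: [0.5158, -0.0246, 0.1744]
tcp_rot: [-179.8, 0.1, -12.7]
contact_force: [0.4, 0.4, 0.1]
opening: 0.0003
```

```bash
python3 -c "
from h import *
rows([0],1,.17,31)
S=grab_frame('side');T=grab_frame('top')
crop(S,270,170,410,300,5,'pics/s21.png')
go(.5,0,.17,-15.5)
"
```

```text
0 [0.0626 0.0015 0.0043] 2.8
t 17.63 now [ 0.5147 -0.0244  0.1717] [-179.8     0.28  -12.7 ] shift [-0.0197 -0.0206  0.0019] turn 2.8 F [-0.  -0.7 -0.6] open 0.0001 j [ 14.  12.  -4.  -0. -74.  63.]
```

View pics/s21.png

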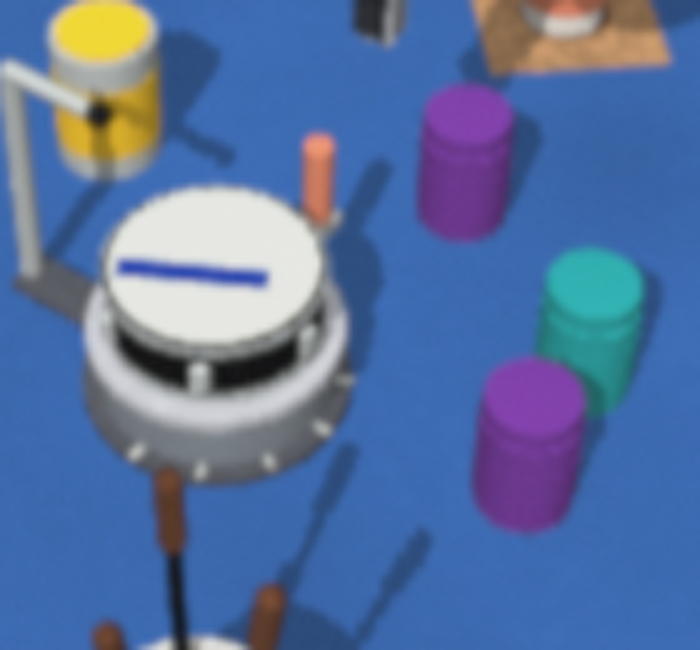

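Side view: the peg is free and the crank rests at the stop (peg top at crop (318,145)), with the fingers raised clear. Now over to its other side.

Call:
jog_arm(moves=[0.015,0,0,1,0.035,0.001,0,2,0.055,0.0015,0,2.8,0.0626,0.0015,0,2.8,0.0626,0.0015,0.015,2.8,0.0626,0.0015,0.03,2.8,0.0626,0.0015,0.045,2.8,0.0626,0.0015,0.045,2.8])

```text
clock: 18.3
tcp_pos: [0.5722, -0.0393, 0.122]
tcp_rot: [-179.9, 0.7, -15.5]
contact_force: [-0.3, -0.3, -1.0]
opening: -0.0003
```

```bash
python3 -c "
from h import *
rows([0],1,.07,31)
S=grab_frame('side');T=grab_frame('top')
crop(S,250,150,390,280,5,'pics/s22.png')
for c in(0,):
  x,y,w=pose(c,0,0);print(c,'peg top px',(proj(S,(x,y,.1))-[269.6,169.6])*5)
"
```

```text
0 [ 0.0049 -0.0006  0.0519] -0.0
0 peg top px [323.00522609 140.37708521]
```

View pics/s22.png

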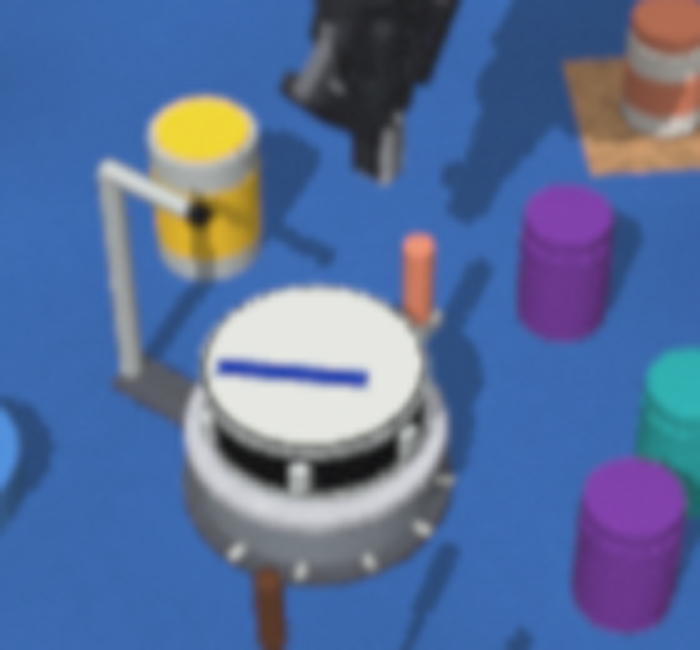

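Side view: the fingertips at crop (380,175) are on the far side of the peg, clear of the brush rest. Going down.

Call:
jog_arm(moves=[0.005,-0.0006,0.008,0,0.005,-0.0006,0.02,0,0.005,-0.0006,0.033,0,0.005,-0.0006,0.043,0,0.005,-0.0006,0.05,0,0.005,-0.0006,0.052,0,0.005,-0.0006,0.052,0])

```text
clock: 18.98
tcp_pos: [0.579, -0.0402, 0.0734]
tcp_rot: [-179.9, 0.4, -15.5]
contact_force: [0.3, 0.4, 1.2]
opening: -0.0004
```

```bash
python3 -c "
from h import *
rows([0],1,.07,31)
rows([0,3,6,9,12,15,18,20],1,.07,19)
S=grab_frame('side');T=grab_frame('top')
crop(S,250,150,390,280,5,'pics/s23.png')
"
```

```text
0 [-0.0025  0.0003  0.0034] 0.0
0 [-0.0145  0.0003  0.0035] 0.0
3 [-0.0192  0.0012  0.0035] 3.0
6 [-0.024   0.0018  0.0035] 6.0
9 [-0.0288  0.0021  0.0036] 9.0
12 [-0.0336  0.0023  0.0036] 12.0
15 [-0.0384  0.0021  0.0037] 15.0
18 [-0.0432  0.0017  0.0037] 18.0
20 [-0.0464  0.0013  0.0037] 20.0
```

View pics/s23.png

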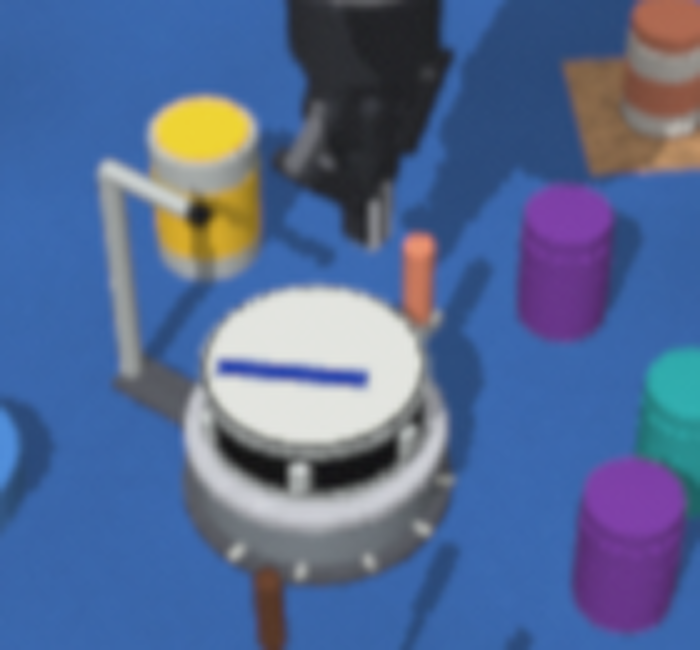

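Call:
jog_arm(moves=[-0.007,0.0003,0.002,0,-0.0145,0.0003,0.0035,0,-0.0192,0.0012,0.0035,3,-0.024,0.0018,0.0035,6,-0.0288,0.0021,0.0035,9,-0.0336,0.0023,0.0035,12,-0.0384,0.0021,0.0035,15,-0.0432,0.0017,0.0035,18,-0.0464,0.0013,0.0035,20,-0.0464,0.0013,0.0035,20])

```text
clock: 19.92
tcp_pos: [0.5335, -0.0287, 0.0715]
tcp_rot: [-180.0, 0.4, -35.5]
contact_force: [0.3, 0.2, -0.2]
opening: -0.0002
```

```bash
python3 -c "
from h import *
rows([20,23,26,29,32,35,38,41,44,47,50],1,.07,19)
S=grab_frame('side');T=grab_frame('top')
crop(S,270,170,410,300,5,'pics/s24.png')
print(monitor.observe()['contact_force'])
"
```

```text
20 [0.0006 0.0001 0.0015] -0.0
23 [-0.0042  0.001   0.0015] 3.0
26 [-0.0089  0.0016  0.0016] 6.0
29 [-0.0137  0.002   0.0016] 9.0
32 [-0.0186  0.0021  0.0016] 12.0
35 [-0.0234  0.0019  0.0016] 15.0
38 [-0.0282  0.0016  0.0017] 18.0
41 [-0.0329  0.0009  0.0017] 21.0
44 [-0.0377  0.      0.0017] 24.0
47 [-0.0424 -0.0011  0.0018] 27.0
50 [-0.047  -0.0025  0.0018] 30.0
[ 0.73955074 -0.89517149 -0.19565329]
```

View pics/s24.png

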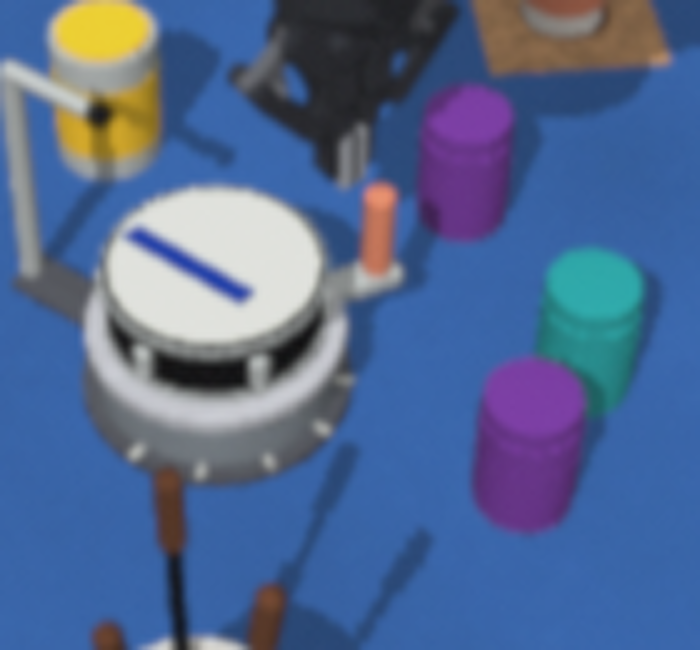

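Side view: the crank is at click 1, with the peg at crop (378,230) ahead of the fingers. Next click.

Call:
jog_arm(moves=[-0.0042,0.001,0.0015,3,-0.0089,0.0016,0.0015,6,-0.0137,0.002,0.0015,9,-0.0186,0.0021,0.0015,12,-0.0234,0.0019,0.0015,15,-0.0282,0.0016,0.0015,18,-0.0329,0.0009,0.0015,21,-0.0377,0,0.0015,24,-0.0424,-0.0011,0.0015,27,-0.047,-0.0025,0.0015,30])

```text
clock: 20.85
tcp_pos: [0.4971, 0.0002, 0.0703]
tcp_rot: [179.8, 0.3, -65.5]
contact_force: [-0.4, 0.2, -0.5]
opening: 0.0003
```

```bash
python3 -c "
from h import *
rows([50,53,56,59,62,65,68,71,74,77,80],1,.07,19)
S=grab_frame('side');T=grab_frame('top')
crop(S,270,170,410,300,5,'pics/s25.png')
print(monitor.observe()['contact_force'])
"
```

```text
50 [-0.0005  0.0002  0.0003] 0.0
53 [-0.0052  0.0011  0.0003] 3.0
56 [-0.01    0.0017  0.0003] 6.0
59 [-0.0148  0.0021  0.0003] 9.0
62 [-0.0196  0.0022  0.0004] 12.0
65 [-0.0244  0.0021  0.0004] 15.0
68 [-0.0292  0.0017  0.0004] 18.0
71 [-0.034   0.0011  0.0004] 21.0
74 [-0.0387  0.0002  0.0005] 24.0
77 [-0.0434 -0.001   0.0005] 27.0
80 [-0.048  -0.0023  0.0005] 30.0
[-0.94588001 -0.2870931  -0.10777357]
```

View pics/s25.png

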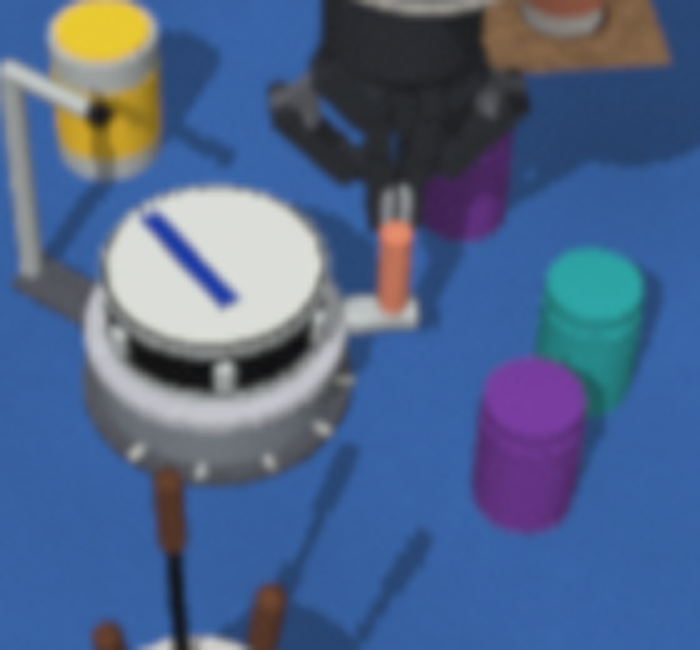

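Call:
jog_arm(moves=[-0.0052,0.0011,0.0003,3,-0.01,0.0017,0.0003,6,-0.0148,0.0021,0.0003,9,-0.0196,0.0022,0.0003,12,-0.0244,0.0021,0.0003,15,-0.0292,0.0017,0.0003,18,-0.034,0.0011,0.0003,21,-0.0387,0.0002,0.0003,24,-0.041,-0.0003,0.0003,25.5,-0.041,-0.0003,0.0003,25.5])

```text
clock: 21.78
tcp_pos: [0.4804, 0.0381, 0.0703]
tcp_rot: [179.8, 0.2, -90.7]
contact_force: [0.4, -0.0, -0.1]
opening: -0.0002
```

```bash
python3 -c "
from h import *
rows([75,78,81,84,87,90,93,96,99,102,105,107,109],1,.07,19)
S=grab_frame('side');T=grab_frame('top')
crop(S,270,170,410,300,5,'pics/s26.png')
for c in(75,90,105,120):
  x,y,w=pose(c,0,0);print(c,'peg top px',(proj(S,(x,y,.1))-[269.6,169.6])*5)
print(monitor.observe()['contact_force'])
"
```

```text
75 [ 0.0011 -0.0002  0.0003] -0.2
78 [-0.0036  0.0007  0.0003] 2.8
81 [-0.0084  0.0014  0.0004] 5.8
84 [-0.0132  0.0018  0.0004] 8.8
87 [-0.018   0.0019  0.0004] 11.8
90 [-0.0228  0.0018  0.0004] 14.8
93 [-0.0276  0.0014  0.0004] 17.8
96 [-0.0324  0.0008  0.0005] 20.8
99 [-0.0371 -0.0001  0.0005] 23.8
102 [-0.0418 -0.0012  0.0005] 26.8
105 [-0.0464 -0.0025  0.0005] 29.8
107 [-0.0495 -0.0036  0.0005] 31.8
109 [-0.0525 -0.0047  0.0005] 33.8
75 peg top px [393.97072637 289.38476552]
90 peg top px [372.22144102 321.6122322 ]
105 peg top px [338.81615634 349.03430847]
120 peg top px [295.95949123 369.31068602]
[ 0.37289336 -0.54584701  0.2969105 ]
```

View pics/s26.png

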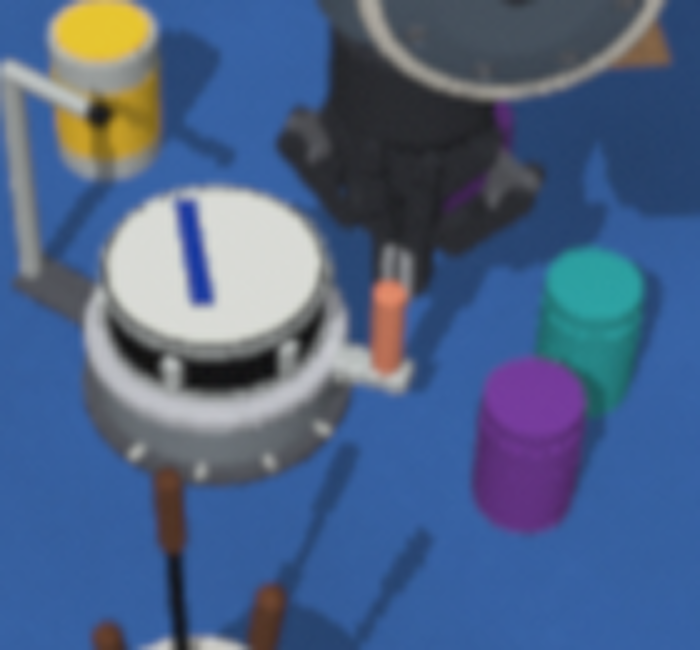

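Call:
jog_arm(moves=[0,0,0,0,0,0,0,0,0,0,0,0,0,0,0,0])

```text
clock: 22.22
tcp_pos: [0.4806, 0.0379, 0.0704]
tcp_rot: [179.8, 0.2, -90.7]
contact_force: [-0.9, 0.7, -0.3]
opening: -0.0
```

```bash
python3 -c "
from h import *
rows([78,81,84,87,90,93,96,99,102,105,107,109],1,.07,19)
S=grab_frame('side');T=grab_frame('top')
crop(S,270,170,410,300,5,'pics/s27.png')
print(monitor.observe()['contact_force'])
"
```

```text
78 [-0.0038  0.001   0.0004] 2.8
81 [-0.0086  0.0016  0.0004] 5.8
84 [-0.0134  0.002   0.0004] 8.8
87 [-0.0182  0.0021  0.0005] 11.8
90 [-0.023   0.002   0.0005] 14.8
93 [-0.0278  0.0016  0.0005] 17.8
96 [-0.0326  0.001   0.0005] 20.8
99 [-0.0373  0.0001  0.0005] 23.8
102 [-0.042  -0.001   0.0005] 26.8
105 [-0.0466 -0.0023  0.0006] 29.8
107 [-0.0497 -0.0034  0.0006] 31.8
109 [-0.0527 -0.0045  0.0006] 33.8
[-0.50015254 -0.2107141   0.13178606]
```

View pics/s27.png

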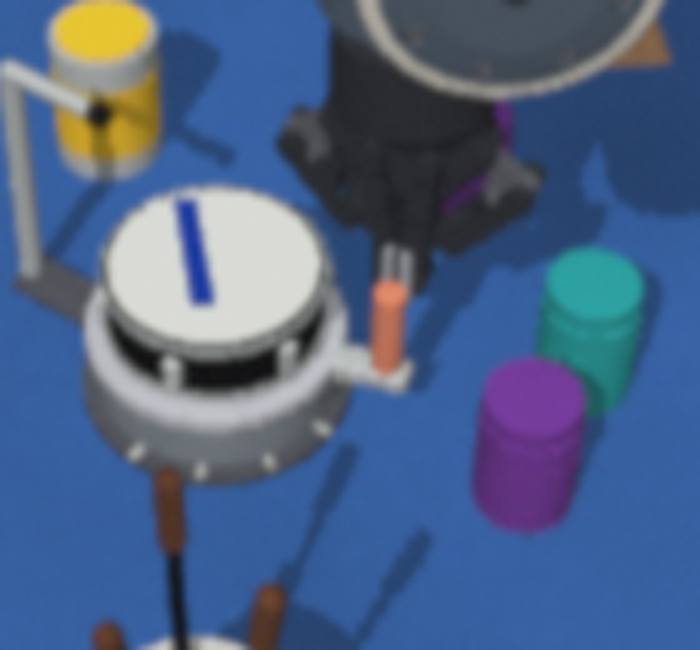

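The wheel sits balanced on the half-way dead spot, so I nudge on gently and look again.

Call:
jog_arm(moves=[-0.0022,0.0006,0.0004,1.4,-0.0038,0.001,0.0004,2.8,-0.0062,0.0013,0.0004,4.3,-0.0062,0.0013,0.0004,4.3,-0.0062,0.0013,0.0004,4.3,-0.0062,0.0013,0.0004,4.3])

```text
clock: 22.82
tcp_pos: [0.4794, 0.0441, 0.07]
tcp_rot: [179.8, 0.2, -94.9]
contact_force: [0.5, 0.1, -0.2]
opening: -0.0002
```

```bash
python3 -c "
from h import *
rows([81,84,87,90,93,96,99,102,105,107,109],1,.07,19)
S=grab_frame('side');T=grab_frame('top')
crop(S,270,170,410,300,5,'pics/s28.png')
print(monitor.observe()['contact_force'])
"
```

```text
81 [-0.0024  0.0005  0.    ] 1.6
84 [-0.0071  0.0012  0.    ] 4.6
87 [-0.0119  0.0017  0.0001] 7.6
90 [-0.0167  0.0019  0.0001] 10.6
93 [-0.0215  0.0019  0.0001] 13.6
96 [-0.0263  0.0017  0.0001] 16.6
99 [-0.0311  0.0011  0.0001] 19.6
102 [-0.0359  0.0004  0.0002] 22.6
105 [-0.0406 -0.0006  0.0002] 25.6
107 [-0.0437 -0.0015  0.0002] 27.6
109 [-0.0468 -0.0024  0.0002] 29.6
[ 0.02358227 -0.48679258  0.55386882]
```

View pics/s28.png

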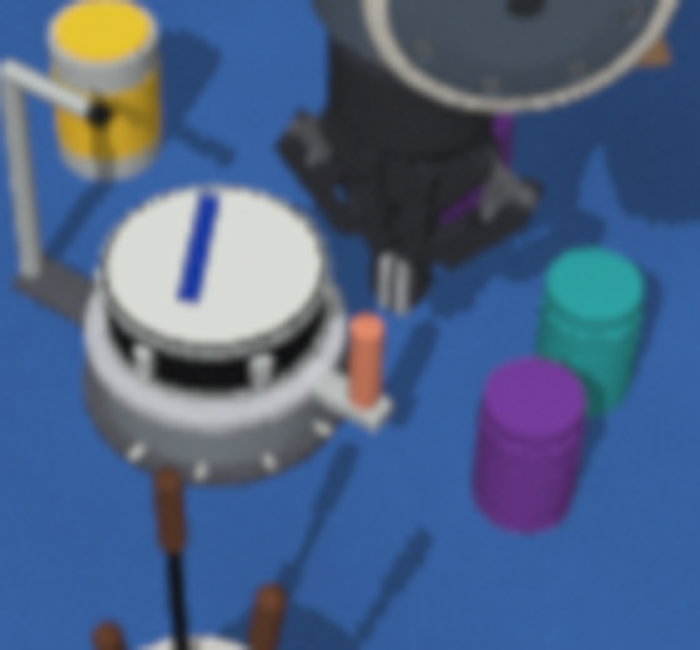

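Side view: click 3 now, with the peg at crop (367,325) and the blue mark exactly as in the first picture. One more click, slowly.

Call:
jog_arm(moves=[-0.0035,0.0007,0,2.3,-0.0071,0.0012,0,4.6,-0.0119,0.0017,0,7.6,-0.0167,0.0019,0,10.6,-0.0215,0.0019,0,13.6,-0.0263,0.0017,0,16.6,-0.0311,0.0011,0,19.6,-0.0359,0.0004,0,22.6,-0.0406,-0.0006,0,25.6,-0.0406,-0.0006,0,25.6])

```text
clock: 23.75
tcp_pos: [0.4834, 0.0847, 0.07]
tcp_rot: [179.7, 0.1, -120.6]
contact_force: [0.3, -0.7, -0.3]
opening: -0.0
```

```bash
python3 -c "
from h import *
rows([105,107,108,109,110,111],1,.07,19)
S=grab_frame('side');T=grab_frame('top')
crop(S,260,180,400,310,5,'pics/s29.png')
print(monitor.observe()['contact_force'])
"
```

```text
105 [ 0.0001 -0.0002  0.    ] -0.1
107 [-0.003   0.0004  0.    ] 1.9
108 [-0.0046  0.0007  0.    ] 2.9
109 [-0.0062  0.001   0.    ] 3.9
110 [-0.0078  0.0012  0.    ] 4.9
111 [-0.0094  0.0013  0.0001] 5.9
[-0.04323213  0.31435236  0.31148182]
```

View pics/s29.png

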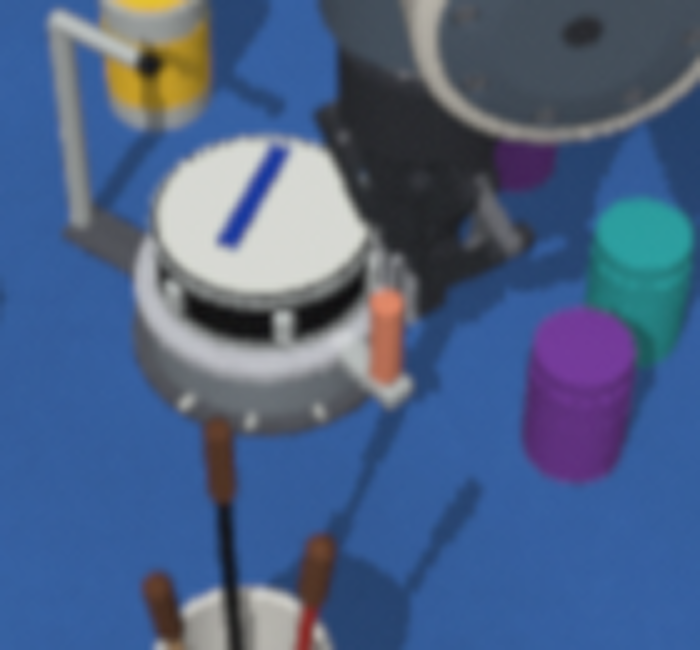

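Call:
jog_arm(moves=[-0.0015,0.0002,0,1,-0.003,0.0004,0,1.9,-0.0046,0.0007,0,2.9,-0.0062,0.001,0,3.9,-0.0062,0.001,0,3.9,-0.0062,0.001,0,3.9,-0.0062,0.001,0,3.9])

```text
clock: 24.43
tcp_pos: [0.4859, 0.0904, 0.0702]
tcp_rot: [179.7, 0.1, -124.3]
contact_force: [0.7, -0.6, 0.8]
opening: 0.0007
```

```bash
python3 -c "
from h import *
rows([105,107,108,109,110,111],1,.07,19)
S=grab_frame('side');T=grab_frame('top')
crop(S,260,180,400,310,5,'pics/s30.png')
print(monitor.observe()['contact_force'])
"
```

```text
105 [ 0.0062 -0.0014  0.0002] -3.8
107 [ 0.0031 -0.0005  0.0002] -1.8
108 [ 0.0015 -0.0002  0.0002] -0.8
109 [-0.      0.0002  0.0002] 0.2
110 [-0.0016  0.0005  0.0002] 1.2
111 [-0.0032  0.0008  0.0002] 2.2
[ 0.21293436  0.82482406 -0.38466184]
```

View pics/s30.png

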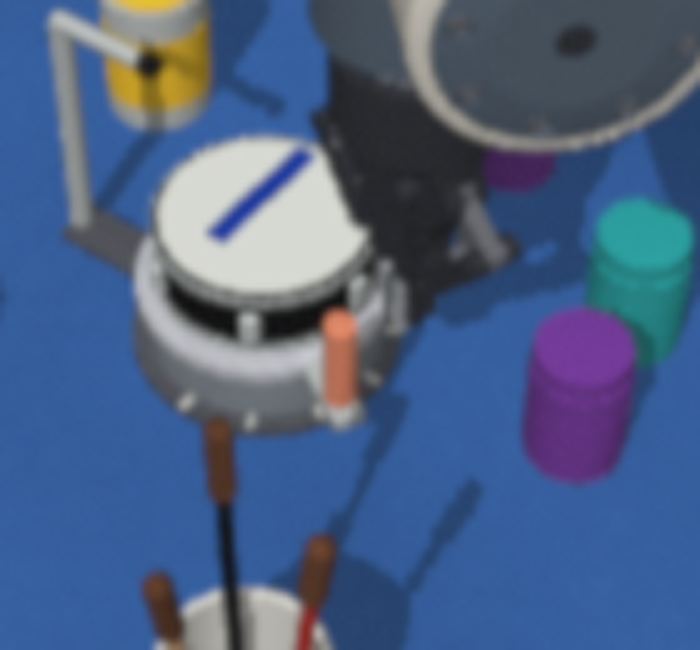

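Side view: the wheel snapped on to click 4, with the peg at crop (340,360) and a gap to the fingers at crop (395,300). Backing off and rising.

Call:
jog_arm(moves=[0.006,0,0,0,0.015,0,0,0,0.02,0,-0.01,0,0.02,0,-0.035,0,0.02,0,-0.065,0,0.02,0,-0.1,0,0.02,0,-0.125,0,0.02,0,-0.135,0])

```text
clock: 25.2
tcp_pos: [0.4765, 0.0729, 0.2104]
tcp_rot: [180.0, 0.4, -124.3]
contact_force: [0.8, -0.3, -0.3]
opening: -0.0002
```

```bash
python3 -c "
from h import *
go(.3,.0,.22,-124)"
```

```text
t 25.2 now [0.4765 0.0729 0.2104] [ 179.98    0.41 -124.33] shift [ 0.1597  0.1047 -0.0108] turn -0.33 F [ 0.8 -0.3 -0.3] open -0.0002 j [ 27.   7.  -5.  -0. -78. -61.]
```

Call:
jog_arm(moves=[0.01,0.007,0,0,0.03,0.02,0,0,0.055,0.036,0,0,0.08,0.052,0,0,0.105,0.069,0,0,0.13,0.085,0,0,0.15,0.098,-0.01,0,0.158,0.104,-0.01,0,0.158,0.104,-0.01,0])

```text
clock: 25.95
tcp_pos: [0.3001, 0.0002, 0.22]
tcp_rot: [-180.0, 0.6, -124.3]
contact_force: [-0.5, -0.0, -0.1]
opening: 0.0002
```

Run:
```python
from h import *
s=monitor.observe();print(s['clock'],s['tcp_pos'],s['contact_force'])
S=grab_frame('side');T=grab_frame('top')
cv2.imwrite('pics/sF.png',S['image'][:,:,::-1]);cv2.imwrite('pics/tF.png',T['image'][:,:,::-1])
crop(T,250,150,480,300,3.4,'pics/tFc.png')
for n,lo,hi,roi,z in(("jar",(0,50,140),(18,170,255),(420,240,455,275),.076),("peg",(0,60,140),(18,255,255),(262,225,300,262),.1),("tin",(20,120,120),(34,255,255),(345,155,375,190),.087)):
    print(n,[(b,plane(T,*b[0],z).round(4)) for b in blobs(T,lo,hi,roi,8)])
for c in(90,120,150):
    x,y,w=pose(c,0,0);print(c,(x,y),proj(T,(x,y,.1)))
```

```text
25.95 [3.00077348e-01 2.15105119e-04 2.19983970e-01] [-0.47059318 -0.01358772 -0.08246789]
jar [(([436.8, 257.4], [420, 240, 35, 35, 1112]), array([ 0.4797, -0.2879,  0.076 ]))]
peg [(([274.1, 243.5], [271, 241, 7, 6, 29]), array([0.5077, 0.1187, 0.1   ]))]
tin [(([360.0, 170.5], [351, 162, 19, 18, 276]), array([ 0.695 , -0.0926,  0.087 ]))]
90 (np.float64(0.4839732592112239), np.float64(0.0792514538470431)) [289.81404155 253.39411348]
120 (np.float64(0.5076181662130134), np.float64(0.11939254042387633)) [273.81563286 243.52453364]
150 (np.float64(0.5481657996351003), np.float64(0.1423332876340297)) [264.97686603 226.98661691]
```

View pics/tF.png

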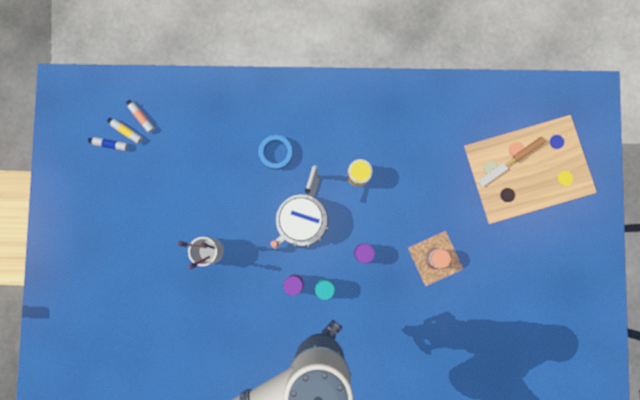

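View pics/tFc.png

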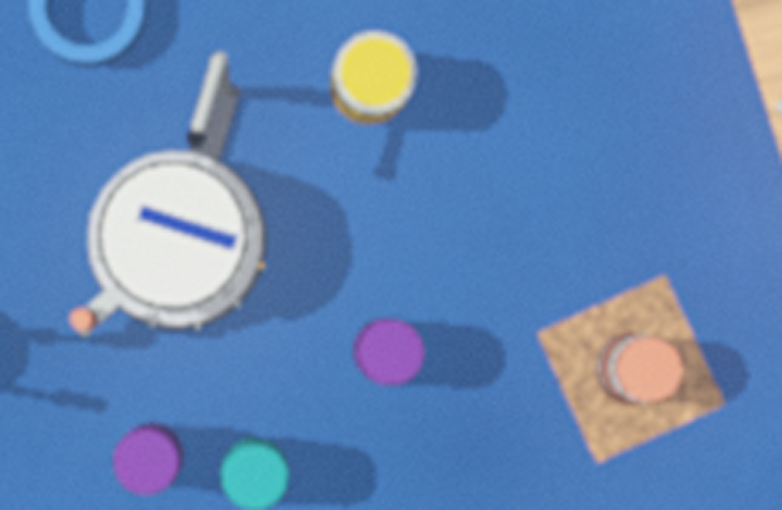

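View pics/sF.png

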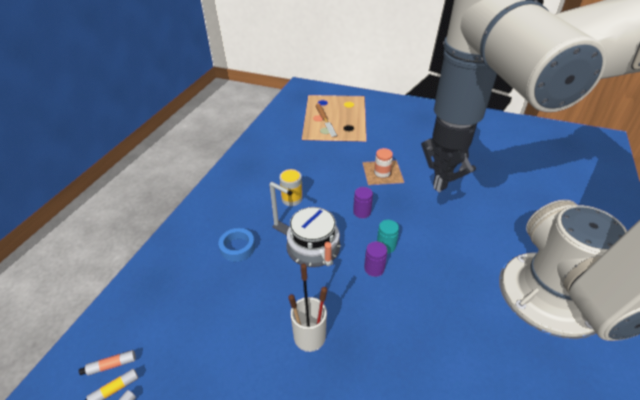

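Run:
```python
from h import *
T=grab_frame('top');S=grab_frame('side')
h=cv2.cvtColor(T["image"],cv2.COLOR_RGB2HSV)
print('hsv lid',h[258,440],'cork',h[240,425])
m=np.zeros(h.shape[:2],np.uint8);m[246:270,428:452]=((h[...,2]>195)*255).astype(np.uint8)[246:270,428:452]
cs=max(cv2.findContours(m,cv2.RETR_EXTERNAL,cv2.CHAIN_APPROX_NONE)[0],key=cv2.contourArea)
print(cv2.minEnclosingCircle(cs))
print('lid',plane(T,440,258.1,.076), 'proj mat centre lid', proj(T,(.4766,-.2995,.076)))
print('side lid',plane(S,339.6+311/7,109.6+307/7,.076))
```

```text
hsv lid [ 10  92 232] cork [  7  44 190]
((442.1612854003906, 255.4516143798828), 12.94057559967041)
lid [ 0.47813891 -0.29590351  0.076     ] proj mat centre lid [441.44060524 258.74158351]
side lid [ 0.47906756 -0.29032891  0.076     ]
```

```bash
python3 -c "
from h import *
print(ticket.close_job(), monitor.observe()['clock'])"
```

```text
the job is handed in; nothing more can be done
the job is handed in; nothing more can be done
```

I stood the peach jar upright on the cork mat, let go of it, and pushed the crank anticlockwise to its stop and then four clicks clockwise. It took about 26 s of the 72 s, and the job is handed in.

**Last checks:**
- **Crank:** the peg is at (0.508, 0.119), within 1 mm of where click 4 should be. The fingers are withdrawn and the force reads about zero.
- **Jar:** it stands upright on the mat's dark spot, 4 mm (top view) to 6 mm (side view) off the middle towards +y. I left it there rather than break the order of the task.
- **Other objects:** the last top view shows the mug, tin, tape and the look-alike jars where they were in the first one. I measured only the tin, and it had not moved.

**What disagreed or is uncertain:**
- **Fingertip height:** the pictures showed the fingertips about 27 mm higher relative to the TCP than the stated 22 mm reach. I chose heights that were safe either way. The jar was therefore gripped near its top.
- **Grip opening:** it read 46 mm on the 50 mm jar.
- **Stop:** the crank moved slightly past its first position against about 7 N. I saw no sharp rise in force, so I can't say for certain that it touched the hard stop.
- **Third clockwise click:** the wheel hung half-way for a moment and needed a small extra nudge.

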